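# Take up the brake shoe with the star wheel

## Task

Take the adjusting tool out of its wooden holder, put its blade through the slot on top of the brake unit and push the star wheel round, tooth by tooth, away from the robot, until you feel the shoe press firmly on the lining in the drum; stop there, do not force it. Then stand the tool back in its holder, touching the brake unit with nothing but the tool and leaving the other things on the bench alone.

Things in the scene. Friction and masses are not known exactly. Their poses are not given: they have to be found in the camera images.
- brake: Grey brake adjuster unit fixed on the bench: foot 104 x 150 x 8 mm, housing 84 (x) x 54 (y) x 79 mm high with a flat cover, and at its -y side the shoe, the lining and the dark arc of the drum's rim (72 mm high, 104 mm from the origin). Origin on the bench under the slot's centre; +x runs along the slot: push the teeth that way (roughly away from the robot); the shoe moves to -y.
- slot (a point): Centre of the access slot, at the top face of the 4 mm thick cover, 79 mm above the bench. The slot is 32 mm long along the brake's x and 18 mm wide along its y. Axes as the brake's.
- wheel_axis (a point): Middle of the star wheel in the housing, 42 mm above the bench under the slot's centre; it turns about the brake's y. 12 teeth, tip radius 30 mm, root radius 20 mm, teeth 3.5 mm thick, 14 mm wide (y). Turning it free takes 4 to 6 N at the teeth; it stays where left. Once the shoe meets the lining the push grows steeply, 3 to 6 N per mm of travel: 9 to 10 N in all is firm, 15 N is forced.
- star_wheel (a joint): Angle of the wheel (rad), growing as its top teeth go to the brake's +x and the shoe goes out (6 mm a tooth). Teeth stand at (value + k x 0.5236) from straight up, leaning to +x. From the start the shoe meets the lining after 1 to 4 teeth: that differs with wear and must be felt.
- shoe: Dark steel shoe block 46 x 14 x 40 mm on the threaded stem at the -y side of the housing; origin at the middle of its inner face (14 mm from the face that meets the lining), 42 mm above the bench; slides to the brake's -y as the wheel is advanced.
- drum: Dark arc of the drum's rim, 72 mm high, 9 mm thick, fixed at the unit's -y end; it carries the cork-coloured lining (44 x 8 x 36 mm, on a spring of 35 N per mm) that faces the shoe. How far the lining stands out is not reported. Origin on the bench under the middle of the rim, axes as the brake's.
- tool_grip (a point): Centre of the adjusting tool's handle: upright square wooden handle 23 x 23 mm, 70 mm high with its steel collar, 120 g; take it at this point. Axes as the tool's: z up along the handle, x across the blade's thickness, y along its width. Blade tip 82 mm below this point.
- tool_tip (a point): Tip of the tool's steel blade, on its centre line. The blade is 4 mm thick (tool x), 12 mm wide (tool y), 45 mm long below the 25 x 25 mm collar. In the brake's slot the tool's x must lie along the slot. The tip works between the teeth 12 to 14 mm below the cover's top face; 5 mm below it clears the teeth.
- holder: Wooden holder block 70 x 70 x 52 mm fixed on the bench, with a pocket 10 mm (x) by 18 mm (y), 48 mm deep, in the middle of its top. The tool stands in it, blade down, collar resting on the top face. Origin on the bench under the pocket.
- holder_mouth (a point): Centre of the pocket's mouth at the top of the holder, 52 mm above the bench. When the tool is home its tip is 45 mm below this point. Axes as the holder's.
- mallet: Rubber mallet with wooden handle 70 x 269 x 48 mm, a bystander; origin at the centre of its underside.
- marker: Marker pen 16 x 140 x 18 mm, a bystander; origin at the centre of its underside.
- tape: Roll of masking tape 96 mm across, 25 mm high, a bystander; origin at the centre of its underside.
- brush: Flat paint brush 42 x 214 x 22 mm, a bystander; origin at the centre of its underside.
There are look-alikes about, which are no part of the job. There is more than one size of the part that bears tool_grip; the job needs the largest.

How it is judged:
By the outcome, as a careful person would: the job done as asked, in the order asked, and still so for the second after the job is handed in, with the robot touching nothing.
It also fails if it takes over 67 s, if anything falls off the work surface, if the arm or the gripper's body presses on something with over 40 N, if the wrist force passes 120 N, or if a joint passes its speed limit or range.

## Robot

A 6-joint arm with a two-finger parallel gripper is mounted at the origin on a cart in front of the work surface, level with it; the furniture and walls round the work are solid. World frame = base frame: x ahead of the robot, y to its left, z up, the work surface at z = 0. Lengths are in m, angles in rad, forces in N, time in s.
With the tool pointing down it reaches from about 0.375 to 0.975 m from the base axis. Payload 3.8 kg.
Tool frame: the origin (TCP) lies at the very end of the fingers, on their centre line; the grasp point (between the pads) lies 19 mm behind it; z points along the fingers, x is the direction in which the jaws open and shut, and the axes are right-handed (so a half turn about z gives the same grasp; the last joint's range is limited). The gripper opens to 85 mm and grips with 20 to 120 N. Pads are 22 mm wide; open, the fingers measure 114 mm over their backs; the gripper's body (76 mm by 85 mm) begins 54 mm behind the grasp point. The pads swing forward as they close: fully open they stand 13 mm farther back than shut.
Start: joints at [1.08, 0.264, 1.604, -0, 1.274, -0.037], TCP at [0.296, 0.607, 0.231] pointing down, gripper open.
Joint ranges: [-2.63, 2.63], [-0.94, 2.18], [0.31, 2.57], [-1.31, 4.45], [0, 2.66], [-2.55, 2.55]. Speed limits (rad/s): [2.57, 2.57, 3.14, 3.14, 3.14, 3.14].

## Interface

Orientations are given as a rotation vector (axis times angle).
In Python, from workcell import bot gives the robot as it stands.
- The arm moves only by the tool carry_out, never from a script. Its argument "deltas" is a list of rows, each an object with "delta_pos": the shift along the tool's x, y, z in m, a list of three; "dr": the turn, a rotation vector about the tool's x, y, z in rad, a list of three. A call has 1 to 10 rows; each row shifts and turns the commanded pose from where the row before left it, along the tool's axes as they then stand; what a row does not reach is not made up. A row lasts 1/8 s, in which the tool goes at most 62.5 mm and 10.7 degrees, less where a joint would pass 70% of its speed; a pose out of reach is approached as far as the arm can. A call is refused whole if a number of a shift passes 0.0625 or a number of a turn 0.188, either way. A call with a gripper value outside its range is refused whole. "grip" is the opening, from 0 (shut) to 1 (fully open), set as the call begins (left out, the last holds). The fingers move at their own pace and stop on an object; "force" is the grip in N (left out, the last holds). Time passes only in rows, so rows that do not move let the fingers close. It gives the time, the measured TCP pose, the force and the opening at its end, in the units of the state.
- bot.read_state(): the state, without advancing time (a new reading comes with each control period).
- bot.read_camera(name): name is "scene" or "top" or "wrist"; returns a dict with "frame" (400x640x3 uint8, red, green, blue), "K" (3x3 intrinsics, pixels), "k1" (the pictures are not rectified: a ray, as slopes to the right and down, at radius r is drawn at 1 + k1 r^2 times it, then the intrinsics apply), "xyz" and "attitude" of the camera in the world; the wrist camera has in their place "hand_eye" (4x4, takes a point from camera to tool coordinates, whose origin is the TCP and whose axes are the tool frame's). Camera axes: x right, y down, z forward; pixel columns grow to the right and rows downward; lengths in m; the calibration is good to about 2 mm. A picture is of the moment at which its call begins: read the wrist's pose just before it. There is no depth.
- bot.finish_job(): hands the job in, once; it reports no verdict.
The state is a dict: "time": time; "q": joint angles; "joint_vel": joint speeds; "joint_torque": joint torques, N m; "tool_pos": TCP position; "tcp_rot": TCP orientation; "wrist_force": force on the tool from outside, world axes, zero at the start; "torque": the same for the moment, N m; "width": opening from 0.0 (shut) to 1.0 (fully open).
Only numpy, scipy, OpenCV 4.12 (cv2) and the standard library are available. Lean on these libraries where they do the work, as an engineer would, in place of code of your own. Each camera call takes 0.05 s, during which the arm holds its last target.

## Working session

There is one attempt and no reset: what is moved stays moved. The work goes in short steps, Python scripts to look and compute and a tool call to move; the robot and the scene stay as the last step left them, time stands still between calls to the robot, and variables do not carry over. Pictures are saved under pics/ and viewed, and the job is handed in when it is done.

Besides the shell and the picture viewer there is one more tool, called after "Request:" by a JSON object that holds its "op" and its "data". carry_out: Moves the arm, as the interface text tells. Its arguments: {"type":"object","properties":{"deltas":{"type":"array"},"grip":{"type":"number"},"force":{"type":"number"}},"required":["deltas"]}

```bash
mkdir -p pics; ls
cat > h.py <<'E'
import numpy as np, cv2
from scipy.spatial.transform import Rotation as R
from workcell import bot
def shot(name,fn):
    s=bot.read_state(); c=bot.read_camera(name)
    cv2.imwrite(fn,cv2.cvtColor(c['frame'],cv2.COLOR_RGB2BGR))
    if 'hand_eye' in c:
        T=np.eye(4);T[:3,:3]=R.from_rotvec(s['tcp_rot']).as_matrix();T[:3,3]=s['tool_pos']
        M=T@np.array(c['hand_eye'])
    else:
        a=np.array(c['attitude'],float)
        M=np.eye(4);M[:3,:3]=R.from_rotvec(a).as_matrix() if a.size==3 else a.reshape(3,3);M[:3,3]=c['xyz']
    np.savez(fn.replace('.png','.npz'),M=M,K=c['K'],k1=c['k1'])
    return c,M
def load(fn):
    d=np.load(fn.replace('.png','.npz'));return d['M'],d['K'],float(d['k1'])
def ray(fn,px):
    M,K,k1=load(fn)
    u=np.atleast_2d(np.asarray(px,float))
    n=cv2.undistortPoints(u[:,None,:],K,np.array([k1,0,0,0,0.]))[:,0]
    d=np.c_[n,np.ones(len(n))]@M[:3,:3].T
    return M[:3,3],d
def onplane(fn,px,z):
    o,d=ray(fn,px); return o+d*((z-o[2])/d[:,2])[:,None]
def proj(fn,P):
    M,K,k1=load(fn);P=np.atleast_2d(P)
    p=(P-M[:3,3])@M[:3,:3];n=p[:,:2]/p[:,2:]
    n=n*(1+k1*(n**2).sum(1,keepdims=True))
    return n@np.array(K)[:2,:2].T+np.array(K)[:2,2]
E
python3 - <<'E'
from h import *
np.set_printoptions(precision=4,suppress=True)
print(bot.read_state())
for n in['scene','top','wrist']:
    c,M=shot(n,f'pics/{n}0.png');print({k:v for k,v in c.items() if k!='frame'});print(M)
E
```

```text
pics
{'time': 0.0, 'q': array([ 1.0801,  0.2647,  1.6054,  0.    ,  1.2737, -0.0369]), 'joint_vel': array([-0.0005, -0.001 , -0.0006, -0.0008, -0.0006,  0.0009]), 'joint_torque': array([  0.0008, -51.5141, -36.7308,   0.    ,   0.0133,   0.    ]), 'tool_pos': array([0.2956, 0.606 , 0.23  ]), 'tcp_rot': array([ 2.6633,  1.6642, -0.0031]), 'wrist_force': array([ 0.0598,  0.2362, -0.7533]), 'torque': array([ 0.0414, -0.024 , -0.0054]), 'width': 0.9947009289589122}
{'K': array([[452.124 ,   0.    , 326.381 ],
       [  0.    , 452.124 , 199.1875],
       [  0.    ,   0.    ,   1.    ]]), 'k1': -0.018874184592243118, 'xyz': array([-0.1125, -0.6622,  0.6758]), 'attitude': array([-2.0025,  0.8307, -0.4495])}
[[ 0.7089 -0.3804  0.5939 -0.1125]
 [-0.7053 -0.3747  0.6018 -0.6622]
 [-0.0064 -0.8455 -0.5339  0.6758]
 [ 0.      0.      0.      1.    ]]
{'K': array([[438.69  ,   0.    , 320.104 ],
       [  0.    , 438.69  , 199.4617],
       [  0.    ,   0.    ,   1.    ]]), 'k1': -0.11773330458049806, 'xyz': array([ 0.4766, -0.0135,  1.1537]), 'attitude': array([-2.1611,  2.2263, -0.05  ])}
[[-0.0296 -0.9983  0.0501  0.4766]
 [-0.9995  0.0298  0.0037 -0.0135]
 [-0.0052 -0.0499 -0.9987  1.1537]
 [ 0.      0.      0.      1.    ]]
{'K': array([[353.5164,   0.    , 322.5266],
       [  0.    , 353.5164, 195.8703],
       [  0.    ,   0.    ,   1.    ]]), 'k1': -0.02718106220860898, 'hand_eye': array([[ 1.    ,  0.0012, -0.0003,  0.0006],
       [-0.0011,  0.9623,  0.2721, -0.0697],
       [ 0.0006, -0.2721,  0.9623, -0.143 ],
       [ 0.    ,  0.    ,  0.    ,  1.    ]])}
[[ 0.4374  0.8656  0.2436  0.2334]
 [ 0.8992 -0.4203 -0.1213  0.6374]
 [-0.0026  0.2721 -0.9623  0.3731]
 [ 0.      0.      0.      1.    ]]
```

View pics/scene0.png

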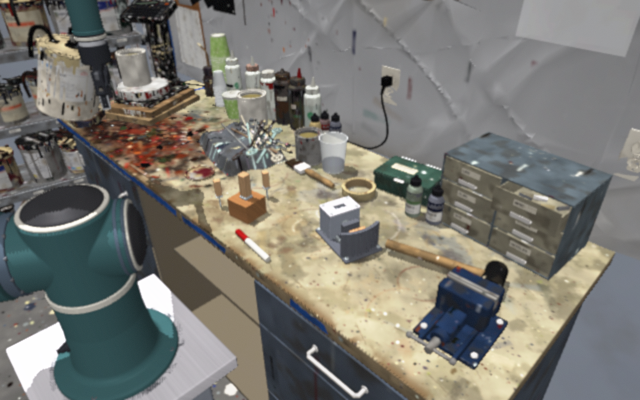

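View pics/top0.png

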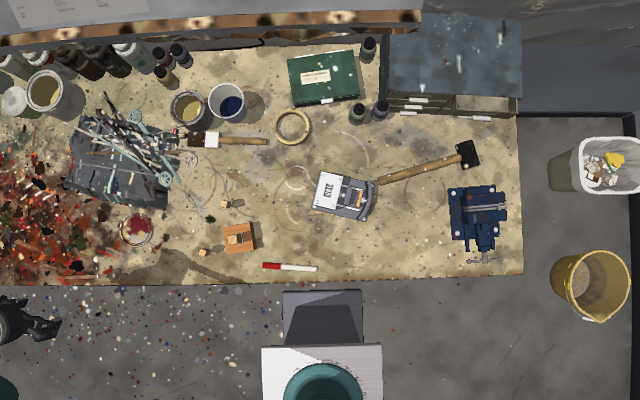

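View pics/wrist0.png

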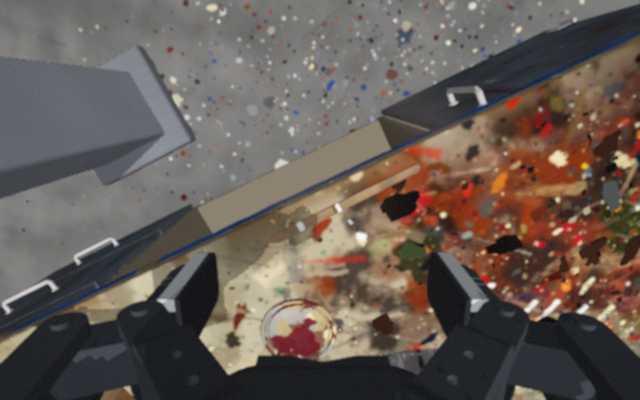

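The scene shows the holder with a tool at about (245,195), with small look-alikes either side. The brake is at about (342,225). The top view puts the holder at (240,238) and the brake at (343,195). I'll zoom in next.

Run:
```python
import cv2,numpy as np
t=cv2.imread('pics/top0.png');s=cv2.imread('pics/scene0.png')
a=cv2.resize(t[150:270,190:390],None,fx=4,fy=4,interpolation=cv2.INTER_CUBIC)
cv2.imwrite('pics/topz.png',a)
b=cv2.resize(s[150:280,200:400],None,fx=4,fy=4,interpolation=cv2.INTER_CUBIC)
cv2.imwrite('pics/scenez.png',b)
```

```text
(no output)
```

View pics/topz.png

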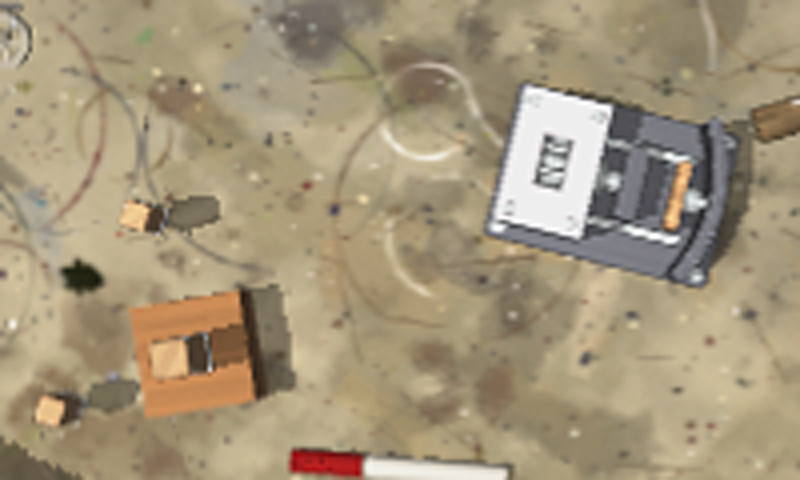

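View pics/scenez.png

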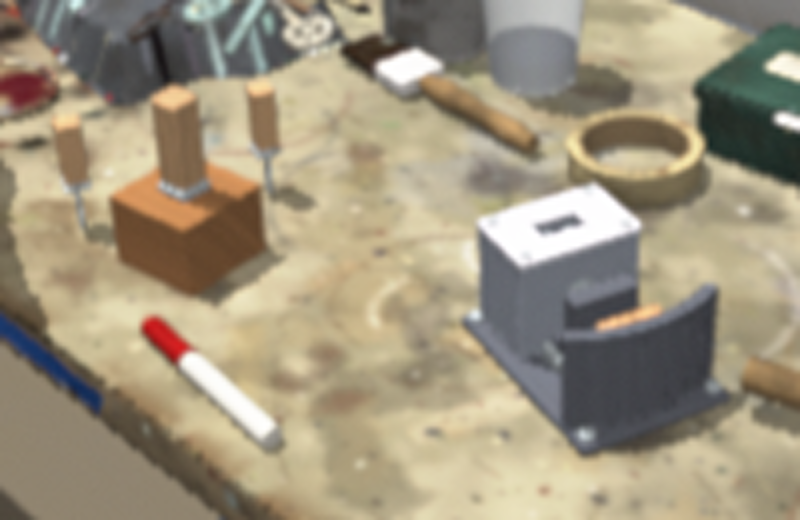

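Run:
```python
from h import *
np.set_printoptions(precision=4,suppress=True)
f='pics/top0.png'
z=lambda L:np.array(L)/4+[190-.375,150-.375]
h=onplane(f,z([(131,310),(240,292),(258,398),(146,416)]),.052);print(h,h.mean(0))
d=np.diff(np.r_[h,h[:1]],axis=0);print(np.degrees(np.arctan2(d[:,1],d[:,0])),np.linalg.norm(d,axis=1))
t=onplane(f,z([(150,343),(186,340),(190,373),(153,376)]),.123);print(t,t.mean(0))
b=onplane(f,z([(527,85),(613,103),(583,240),(490,228),(555,163)]),.079);print(b)
d=np.diff(b,axis=0);print(np.degrees(np.arctan2(d[:,1],d[:,0])),np.linalg.norm(d,axis=1))
print(onplane(f,z([(136,215),(51,410)]),.08))
```

```text
[[0.4693 0.2394 0.052 ]
 [0.4788 0.1697 0.052 ]
 [0.4119 0.16   0.052 ]
 [0.4023 0.2314 0.052 ]] [0.4406 0.2001 0.052 ]
[ -82.2558 -171.7172   97.6566    6.8142] [0.0703 0.0676 0.072  0.0675]
[[0.45   0.2122 0.123 ]
 [0.4512 0.1907 0.123 ]
 [0.4318 0.1887 0.123 ]
 [0.4305 0.2108 0.123 ]] [0.4409 0.2006 0.123 ]
[[ 0.6008 -0.0147  0.079 ]
 [ 0.5881 -0.0673  0.079 ]
 [ 0.5045 -0.0462  0.079 ]
 [ 0.5135  0.0105  0.079 ]
 [ 0.5522 -0.0305  0.079 ]]
[-103.5899  165.8473   80.9378  -46.6655] [0.0541 0.0863 0.0574 0.0564]
[[0.5279 0.2286 0.08  ]
 [0.4092 0.2844 0.08  ]]
```

```bash
cat >> h.py <<'E'
def Rdown(yaw,roll=0):
    c,s=np.cos(yaw),np.sin(yaw)
    return np.array([[c,s,0],[s,-c,0],[0,0,-1.]])
def plan(p,yaw,n,nt=None,dec=4):
    s=bot.read_state();P=np.array(s['tool_pos']);C=R.from_rotvec(s['tcp_rot']).as_matrix()
    T=Rdown(yaw);rv=R.from_matrix(C.T@T).as_rotvec();nt=nt or n
    p=np.array(p)
    print('err pos',(p-P).round(4),'total tool shift',(C.T@(p-P)).round(4),'rv',rv.round(4),'t',s['time'])
    for i in range(n):
        d=C.T@(p-P)/(n-i);d=d.round(dec);r=(rv/nt).round(3) if i<nt else np.zeros(3)
        print('{"delta_pos":%s,"dr":%s},'%(d.tolist(),r.tolist()))
        P=P+C@d;C=C@R.from_rotvec(r).as_matrix()
def st():
    s=bot.read_state();C=R.from_rotvec(s['tcp_rot']).as_matrix()
    print('t %.2f'%s['time'],'pos',s['tool_pos'].round(4),'yaw',np.degrees(np.arctan2(C[1,0],C[0,0])).round(2),'tilt',C[:2,2].round(4),'F',s['wrist_force'].round(2),'w',round(s['width'],3),'q',s['q'].round(2))
    return s
E
python3 -c "
from h import *
plan([.44,.225,.27],np.radians(7.5),8)"
```

```text
err pos [ 0.1444 -0.3812  0.0398] total tool shift [-0.2794  0.2969 -0.0393] rv [8.000e-04 1.700e-03 9.861e-01] t 0.15
{"delta_pos":[-0.0349, 0.0371, -0.0049],"dr":[0.0, 0.0, 0.123]},
{"delta_pos":[-0.0301, 0.0411, -0.0049],"dr":[0.0, 0.0, 0.123]},
{"delta_pos":[-0.0248, 0.0445, -0.0049],"dr":[0.0, 0.0, 0.123]},
{"delta_pos":[-0.0192, 0.0472, -0.0049],"dr":[0.0, 0.0, 0.123]},
{"delta_pos":[-0.0133, 0.0492, -0.0049],"dr":[0.0, 0.0, 0.123]},
{"delta_pos":[-0.0071, 0.0505, -0.0049],"dr":[0.0, 0.0, 0.123]},
{"delta_pos":[-0.0009, 0.0509, -0.005],"dr":[0.0, 0.0, 0.123]},
{"delta_pos":[0.0054, 0.0507, -0.0049],"dr":[0.0, 0.0, 0.123]},
```

Request:
{"op": "carry_out", "data": {"deltas": [{"delta_pos": [-0.035,0.037,-0.005],"dr": [0,0,0.123]},{"delta_pos": [-0.03,0.041,-0.005],"dr": [0,0,0.123]},{"delta_pos": [-0.025,0.0445,-0.005],"dr": [0,0,0.123]},{"delta_pos": [-0.019,0.047,-0.005],"dr": [0,0,0.123]},{"delta_pos": [-0.013,0.049,-0.005],"dr": [0,0,0.123]},{"delta_pos": [-0.007,0.0505,-0.005],"dr": [0,0,0.123]},{"delta_pos": [-0.001,0.051,-0.005],"dr": [0,0,0.123]},{"delta_pos": [0.0055,0.0505,-0.005],"dr": [0,0,0.123]},{"delta_pos": [0,0,0],"dr": [0,0,0]}]}}

```text
time: 1.27
tool_pos: [0.4412, 0.2234, 0.2716]
tcp_rot: [3.135, 0.201, 0.001]
wrist_force: [-0.1, 0.0, -0.0]
width: 0.998
```

```bash
python3 -c "
from h import *
st();shot('wrist','pics/w1.png')"
```

```text
t 1.27 pos [0.4412 0.2234 0.2716] yaw 7.32 tilt [ 0.0009 -0.0004] F [-0.09  0.03 -0.  ] w 0.998 q [ 0.42 -0.11  1.93 -0.    1.32  0.29]
```

View pics/w1.png

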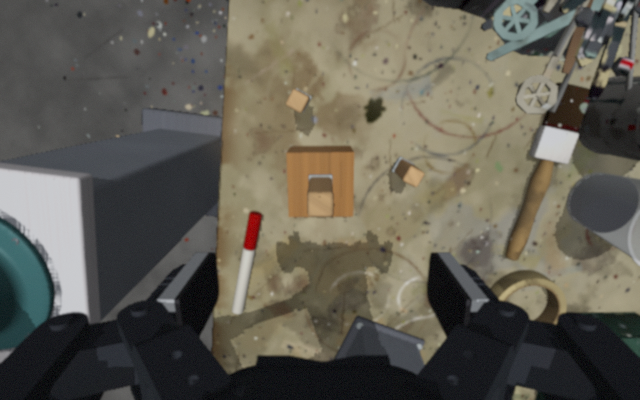

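The wrist view shows the holder top at about (288–353, 150–216) and the handle top at (320,204). I'll zoom in and measure.

Run:
```python
import cv2
t=cv2.imread('pics/w1.png')
cv2.imwrite('pics/w1z.png',cv2.resize(t[135:225,270:370],None,fx=6,fy=6,interpolation=cv2.INTER_CUBIC))
```

```text
(no output)
```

View pics/w1z.png

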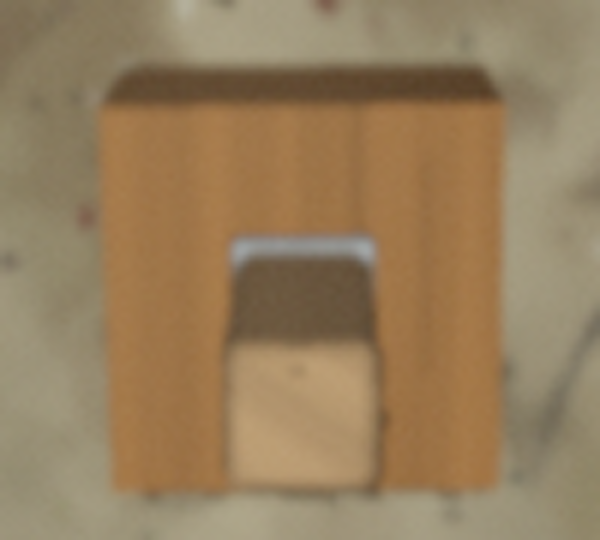

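Run:
```python
from h import *
np.set_printoptions(precision=4,suppress=True)
f='pics/w1.png'
z=lambda L:np.array(L)/6+[270-.417,135-.417]
for L,h in[([(99,102),(502,102),(499,490),(114,490)],.052),([(228,342),(378,342),(378,487),(228,487)],.123),([(231,238),(376,238)],.06)]:
    h=onplane(f,z(L),h);print(h,h.mean(0))
    d=np.diff(np.r_[h,h[:1]],axis=0);print(np.degrees(np.arctan2(d[:,1],d[:,0])),np.linalg.norm(d,axis=1))
```

```text
[[0.402  0.2329 0.052 ]
 [0.4706 0.2418 0.052 ]
 [0.4808 0.1721 0.052 ]
 [0.4118 0.1632 0.052 ]] [0.4413 0.2025 0.052 ]
[   7.3774  -81.7038 -172.6252   97.9898] [0.0692 0.0704 0.0696 0.0704]
[[0.4295 0.2128 0.123 ]
 [0.4507 0.2155 0.123 ]
 [0.4537 0.1939 0.123 ]
 [0.4321 0.1911 0.123 ]] [0.4415 0.2033 0.123 ]
[   7.3762  -82.167  -172.6249   96.7217] [0.0214 0.0218 0.0218 0.0218]
[[0.4274 0.2139 0.06  ]
 [0.452  0.2171 0.06  ]] [0.4397 0.2155 0.06  ]
[   7.377 -172.623] [0.0248 0.0248]
```

```bash
python3 -c "
from h import *
plan([.441,.2020,.070],np.radians(7.45),6)"
```

```text
err pos [ 0.0005 -0.0229 -0.2013] total tool shift [-0.0025  0.0229  0.2013] rv [-0.0004 -0.0001  0.0003] t 1.325
{"delta_pos":[-0.0004, 0.0038, 0.0336],"dr":[-0.0, -0.0, 0.0]},
{"delta_pos":[-0.0004, 0.0038, 0.0335],"dr":[-0.0, -0.0, 0.0]},
{"delta_pos":[-0.0004, 0.0038, 0.0336],"dr":[-0.0, -0.0, 0.0]},
{"delta_pos":[-0.0004, 0.0038, 0.0335],"dr":[-0.0, -0.0, 0.0]},
{"delta_pos":[-0.0005, 0.0039, 0.0336],"dr":[-0.0, -0.0, 0.0]},
{"delta_pos":[-0.0004, 0.0038, 0.0335],"dr":[-0.0, -0.0, 0.0]},
```

Request:
{"op": "carry_out", "data": {"deltas": [{"delta_pos": [-0.001,0.0115,0.045],"dr": [0,0,0]},{"delta_pos": [-0.0015,0.0115,0.045],"dr": [0,0,0]},{"delta_pos": [0,0,0.045],"dr": [0,0,0]},{"delta_pos": [0,0,0.04],"dr": [0,0,0]},{"delta_pos": [0,0,0.0263],"dr": [0,0,0]},{"delta_pos": [0,0,0],"dr": [0,0,0]},{"delta_pos": [0,0,0],"dr": [0,0,0]}]}}

```text
time: 2.2
tool_pos: [0.4412, 0.2041, 0.0708]
tcp_rot: [-3.134, -0.211, -0.002]
wrist_force: [0.1, 0.7, 0.4]
width: 0.998
```

```bash
python3 -c "
from h import *
st();shot('wrist','pics/w2.png')"
```

```text
t 2.20 pos [0.4412 0.2041 0.0708] yaw 7.7 tilt [0.0009 0.0006] F [0.15 0.68 0.4 ] w 0.998 q [0.38 0.07 2.15 0.   0.92 0.25]
```

View pics/w2.png

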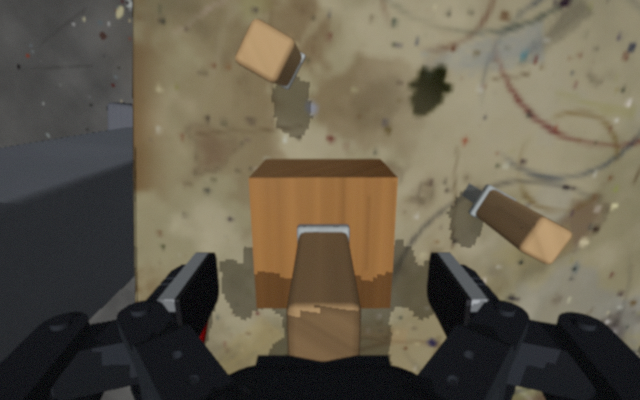

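The handle is centred between the fingers. Closing now.

Request:
{"op": "carry_out", "data": {"deltas": [{"delta_pos": [0,0.001,0.001],"dr": [0,0,0]},{"delta_pos": [0,0,0],"dr": [0,0,0]},{"delta_pos": [0,0,0],"dr": [0,0,0]},{"delta_pos": [0,0,0],"dr": [0,0,0]},{"delta_pos": [0,0,0],"dr": [0,0,0]},{"delta_pos": [0,0,0],"dr": [0,0,0]}], "grip": 0, "force": 90}}

```text
time: 3.0
tool_pos: [0.4413, 0.2021, 0.0695]
tcp_rot: [-3.134, -0.209, -0.001]
wrist_force: [-1.0, 0.2, 4.1]
width: 0.259
```

```bash
python3 -c "
from h import *
st()"
```

```text
t 3.00 pos [0.4413 0.2021 0.0695] yaw 7.62 tilt [0.0008 0.0003] F [-1.05  0.23  4.1 ] w 0.259 q [ 0.38  0.07  2.15 -0.    0.92  0.25]
```

Request:
{"op": "carry_out", "data": {"deltas": [{"delta_pos": [0,0,-0.015],"dr": [0,0,0]},{"delta_pos": [0,0,-0.025],"dr": [0,0,0]},{"delta_pos": [0,0,-0.03],"dr": [0,0,0]},{"delta_pos": [0,0,-0.04],"dr": [0,0,0]},{"delta_pos": [0,0,-0.04],"dr": [0,0,0]},{"delta_pos": [0,0,0],"dr": [0,0,0]}]}}

```text
time: 3.75
tool_pos: [0.4431, 0.203, 0.2235]
tcp_rot: [-3.132, -0.209, -0.012]
wrist_force: [0.7, -0.7, -2.4]
width: 0.254
```

```bash
python3 -c "
from h import *
st();plan([.533,-.108,.22],np.radians(-14),7)"
```

```text
t 3.75 pos [0.4431 0.203  0.2235] yaw 7.62 tilt [0.0073 0.003 ] F [ 0.69 -0.65 -2.41] w 0.254 q [ 0.38 -0.1   2.01  0.    1.22  0.25]
err pos [ 0.0899 -0.311  -0.0035] total tool shift [0.0478 0.3202 0.0032] rv [-0.0034 -0.0071  0.3774] t 3.75
{"delta_pos":[0.0068, 0.0457, 0.0005],"dr":[-0.0, -0.001, 0.054]},
{"delta_pos":[0.0093, 0.0453, 0.0004],"dr":[-0.0, -0.001, 0.054]},
{"delta_pos":[0.0117, 0.0447, 0.0004],"dr":[-0.0, -0.001, 0.054]},
{"delta_pos":[0.0141, 0.0441, 0.0004],"dr":[-0.0, -0.001, 0.054]},
{"delta_pos":[0.0165, 0.0432, 0.0004],"dr":[-0.0, -0.001, 0.054]},
{"delta_pos":[0.0188, 0.0423, 0.0004],"dr":[-0.0, -0.001, 0.054]},
{"delta_pos":[0.0211, 0.0412, 0.0004],"dr":[-0.0, -0.001, 0.054]},
```

Request:
{"op": "carry_out", "data": {"deltas": [{"delta_pos": [0.007,0.0455,0],"dr": [0,0,0.054]},{"delta_pos": [0.0095,0.0455,0],"dr": [0,0,0.054]},{"delta_pos": [0.0115,0.0445,0],"dr": [0,0,0.054]},{"delta_pos": [0.014,0.044,0],"dr": [0,0,0.054]},{"delta_pos": [0.0165,0.043,0],"dr": [0,0,0.054]},{"delta_pos": [0.019,0.0425,0],"dr": [0,0,0.054]},{"delta_pos": [0.021,0.041,0],"dr": [0,0,0.054]},{"delta_pos": [0,0,0],"dr": [0,0,0]},{"delta_pos": [0,0,0],"dr": [0,0,0]}]}}

```text
time: 4.88
tool_pos: [0.5298, -0.108, 0.2175]
tcp_rot: [-3.117, 0.384, 0.005]
wrist_force: [0.4, 0.2, -1.8]
width: 0.259
```

```bash
python3 -c "
from h import *
st();shot('wrist','pics/w3.png');shot('scene','pics/scene3.png')
s=cv2.imread('pics/scene3.png');cv2.imwrite('pics/scene3z.png',cv2.resize(s[100:250,200:400],None,fx=4,fy=4,interpolation=cv2.INTER_CUBIC))
"
```

```text
t 4.88 pos [ 0.5298 -0.108   0.2175] yaw -14.06 tilt [-0.0029  0.0013] F [ 0.36  0.21 -1.75] w 0.259 q [-0.25  0.02  1.91  0.    1.22 -0.  ]
```

View pics/w3.png

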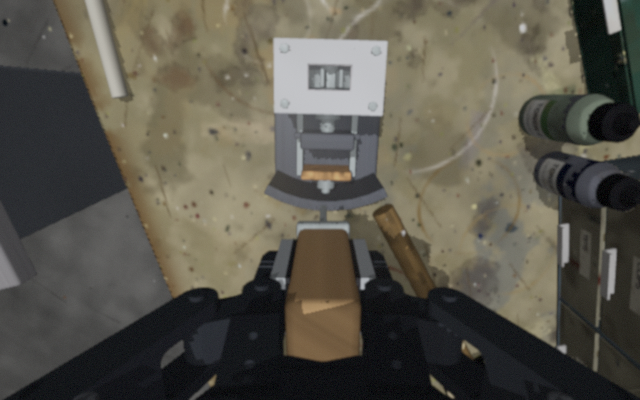

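View pics/scene3z.png

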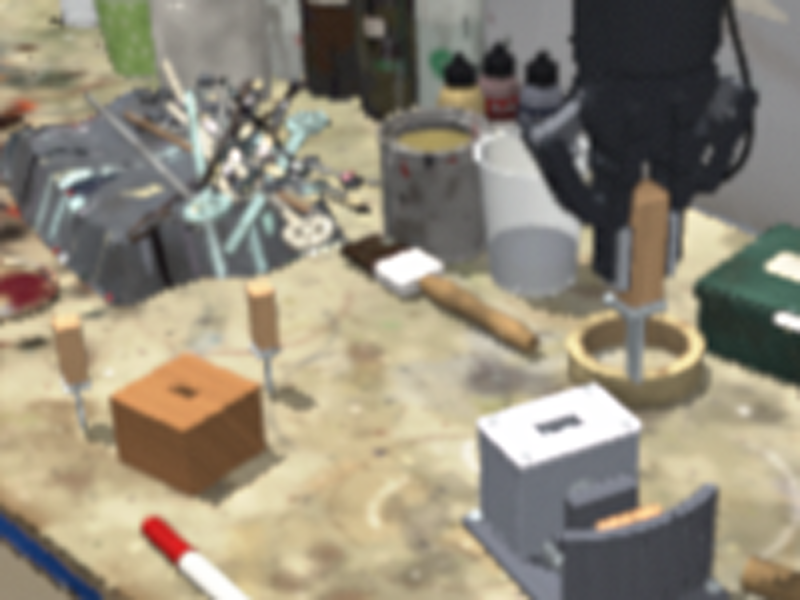

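The tool is held, and the pocket in the holder is now visible. The slot shows at about (329,77) with teeth in it.

Run:
```python
import cv2
t=cv2.imread('pics/w3.png')
cv2.imwrite('pics/w3z.png',cv2.resize(t[30:130,265:395],None,fx=6,fy=6,interpolation=cv2.INTER_CUBIC))
cv2.imwrite('pics/w3y.png',cv2.resize(t[180:250,270:380],None,fx=6,fy=6,interpolation=cv2.INTER_CUBIC))
s=cv2.imread('pics/scene3.png')
cv2.imwrite('pics/s3y.png',cv2.resize(s[135:205,335:385],None,fx=8,fy=8,interpolation=cv2.INTER_CUBIC))
```

```text
(no output)
```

View pics/w3z.png

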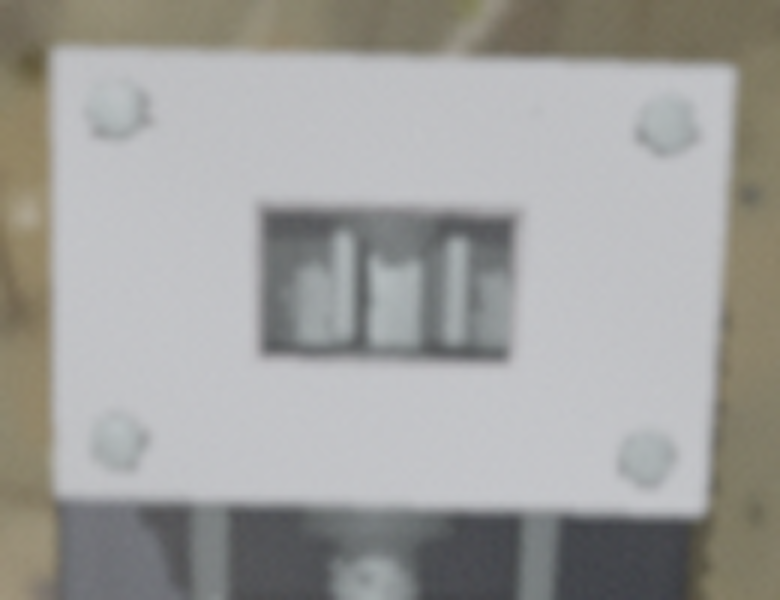

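View pics/w3y.png

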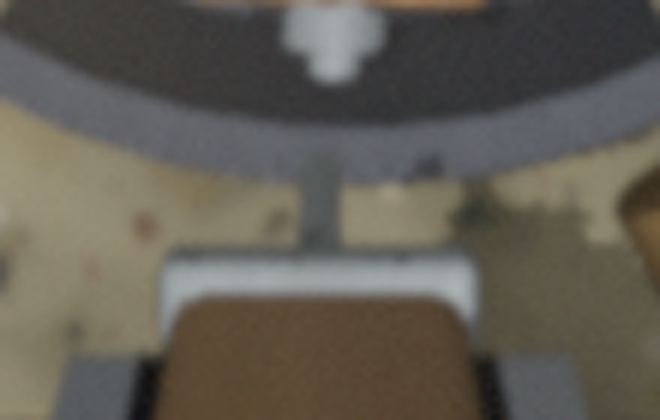

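View pics/s3y.png

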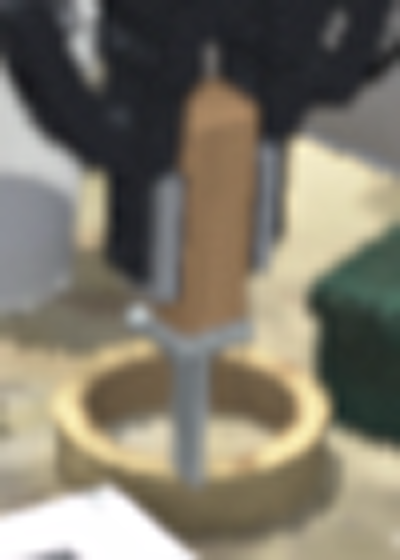

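Run:
```python
from h import *
np.set_printoptions(precision=4,suppress=True)
f='pics/w3.png'
z=lambda L:np.array(L)/6+[265-.417,30-.417]
C=onplane(f,z([(52,47),(736,66),(708,517),(57,497)]),.079);print('cover',C,C.mean(0))
d=np.diff(np.r_[C,C[:1]],axis=0);print(np.degrees(np.arctan2(d[:,1],d[:,0])),np.linalg.norm(d,axis=1))
S=onplane(f,z([(259,206),(520,210),(510,358),(260,355)]),.079);print('slot',S,S.mean(0))
d=np.diff(np.r_[S,S[:1]],axis=0);print(np.degrees(np.arctan2(d[:,1],d[:,0])),np.linalg.norm(d,axis=1))
c=(C.mean(0)+S.mean(0))/2
yaw=np.radians(-14);ax=np.array([np.cos(yaw),np.sin(yaw),0]);ay=np.array([-ax[1],ax[0],0])
t=onplane(f,z([(343,232),(343,345),(456,236),(454,346)]),.071)
print('teeth rel',(t-c)@ax,(t-c)@ay)
s=bot.read_state();Rm=R.from_rotvec(s['tcp_rot']).as_matrix();P=s['tool_pos']
tip=P+Rm@[0,0,.063]
print('tip',tip,'proj wrist',proj(f,[tip,tip+Rm@[0,-.006,0],P+Rm@[0,-.0125,.018]]),'scene',proj('pics/scene3.png',[tip,P+Rm@[0,-.0125,.018],P+Rm@[0,.0125,.018]]))
# scene slot
print('scene slot', onplane('pics/scene3.png',[(200+558/4,100+425/4)],.079), onplane('pics/top0.png',[(190+555/4,150+163/4)],.079))
# holder from scene3 pocket
print('pocket scene', onplane('pics/scene3.png',[(200+183/4,100+391/4)],.052))
```

```text
cover [[ 0.5205  0.0094  0.079 ]
 [ 0.6018 -0.0132  0.079 ]
 [ 0.5875 -0.0658  0.079 ]
 [ 0.5062 -0.0429  0.079 ]] [ 0.554  -0.0281  0.079 ]
[ -15.4815 -105.1607  164.3001   74.6633] [0.0843 0.0546 0.0845 0.0542]
slot [[ 0.5406 -0.0148  0.079 ]
 [ 0.5722 -0.0232  0.079 ]
 [ 0.567  -0.0403  0.079 ]
 [ 0.5362 -0.0322  0.079 ]] [ 0.554  -0.0276  0.079 ]
[ -14.824  -106.9068  165.352    75.8004] [0.0327 0.0179 0.0318 0.018 ]
teeth rel [-0.0057 -0.0057  0.0089  0.0088] [ 0.0069 -0.0071  0.0064 -0.0072]
tip [ 0.53   -0.1073  0.1552] proj wrist [[323.8001 212.8323]
 [323.8051 203.4585]
 [324.0024 217.9886]] scene [[357.058  193.6535]
 [354.4625 173.3551]
 [361.0337 178.2299]]
scene slot [[ 0.5511 -0.0347  0.079 ]] [[ 0.5513 -0.0314  0.079 ]]
pocket scene [[0.439  0.1955 0.052 ]]
```

Run:
```python
import cv2
t=cv2.imread('pics/w3.png')
cv2.imwrite('pics/w3g.png',cv2.resize(t[110:210,265:395],None,fx=6,fy=6,interpolation=cv2.INTER_CUBIC))
```

```text
(no output)
```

View pics/w3g.png

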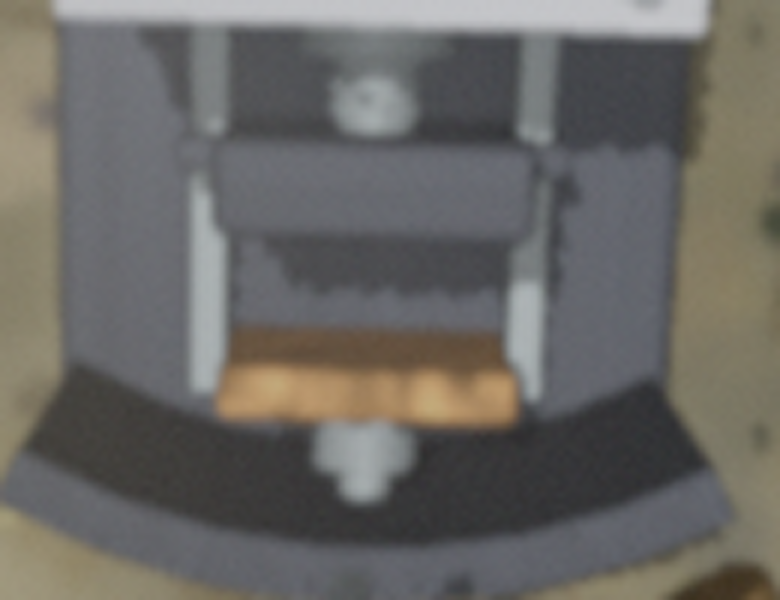

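Run:
```python
from h import *
np.set_printoptions(precision=4,suppress=True)
f='pics/w3.png'
z=lambda L:np.array(L)/6+[265-.417,110-.417]
a=onplane(f,z([(370,148),(370,237)]),.062);b=onplane(f,z([(370,366),(370,422)]),.060)
ay=np.array([np.sin(np.radians(15)),np.cos(np.radians(15)),0])
c=np.array([.554,-.0278,0])
print((a-c)@ay,(b-c)@ay)
plan([.5543,-.0268,.158],np.radians(-15),4)
```

```text
[-0.0449 -0.0574] [-0.0763 -0.0846]
err pos [ 0.0242  0.0805 -0.0602] total tool shift [ 0.0041 -0.084   0.0602] rv [-0.0004  0.0018  0.018 ] t 4.975
{"delta_pos":[0.001, -0.021, 0.0151],"dr":[-0.0, 0.0, 0.004]},
{"delta_pos":[0.001, -0.021, 0.015],"dr":[-0.0, 0.0, 0.004]},
{"delta_pos":[0.0009, -0.021, 0.0151],"dr":[-0.0, 0.0, 0.004]},
{"delta_pos":[0.0007, -0.021, 0.015],"dr":[-0.0, 0.0, 0.004]},
```

The gap from shoe to lining measures about 18 mm, so I expect roughly 3 teeth. Hovering over the slot to check alignment.

Request:
{"op": "carry_out", "data": {"deltas": [{"delta_pos": [0.001,-0.021,0.0],"dr": [0,0,0.0045]},{"delta_pos": [0.001,-0.021,0.0],"dr": [0,0,0.0045]},{"delta_pos": [0.001,-0.021,0.02],"dr": [0,0,0.0045]},{"delta_pos": [0.001,-0.021,0.02],"dr": [0,0,0.0045]},{"delta_pos": [0,0,0.017],"dr": [0,0,0]},{"delta_pos": [0,0,0],"dr": [0,0,0]},{"delta_pos": [0,0,0],"dr": [0,0,0]}]}}

```text
time: 5.85
tool_pos: [0.5558, -0.0284, 0.1625]
tcp_rot: [3.114, -0.412, 0.001]
wrist_force: [0.1, -0.7, -1.2]
width: 0.258
```

```bash
python3 -c "
from h import *
np.set_printoptions(precision=4,suppress=True)
st()
for n in['wrist','scene','top']: shot(n,f'pics/{n}4.png')
s=bot.read_state();Rm=R.from_rotvec(s['tcp_rot']).as_matrix();P=s['tool_pos']
for n in['wrist','scene']: print(n,proj(f'pics/{n}4.png',[P+Rm@[0,0,.063],P+Rm@[0,-.006,.063]]))
s=cv2.imread('pics/scene4.png');cv2.imwrite('pics/scene4z.png',cv2.resize(s[160:250,300:400],None,fx=7,fy=6.5,interpolation=cv2.INTER_CUBIC))
s=cv2.imread('pics/wrist4.png');cv2.imwrite('pics/w4z.png',cv2.resize(s[140:280,240:410],None,fx=4,fy=4,interpolation=cv2.INTER_CUBIC))
"
```

```text
t 5.85 pos [ 0.5558 -0.0284  0.1625] yaw -15.07 tilt [ 0.0006 -0.0003] F [ 0.12 -0.66 -1.22] w 0.258 q [-0.1   0.09  1.93 -0.    1.11  0.17]
wrist [[324.4976 213.9998]
 [324.5306 204.6479]]
scene [[339.3446 197.0489]
 [338.0577 195.9103]]
```

View pics/w4z.png

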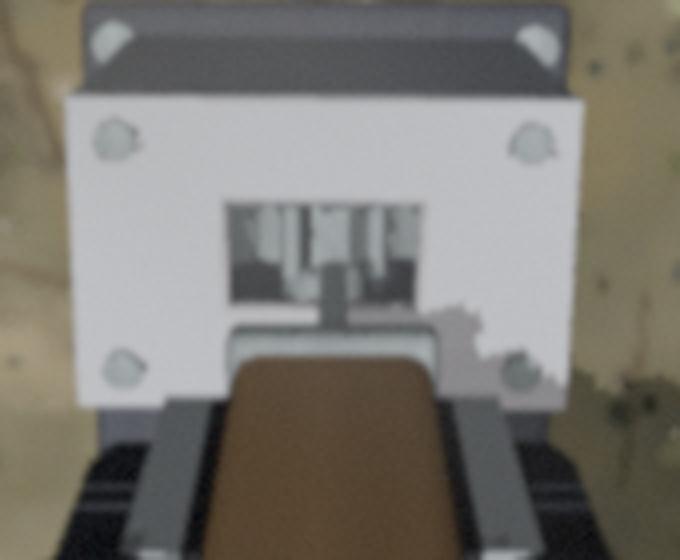

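View pics/scene4z.png

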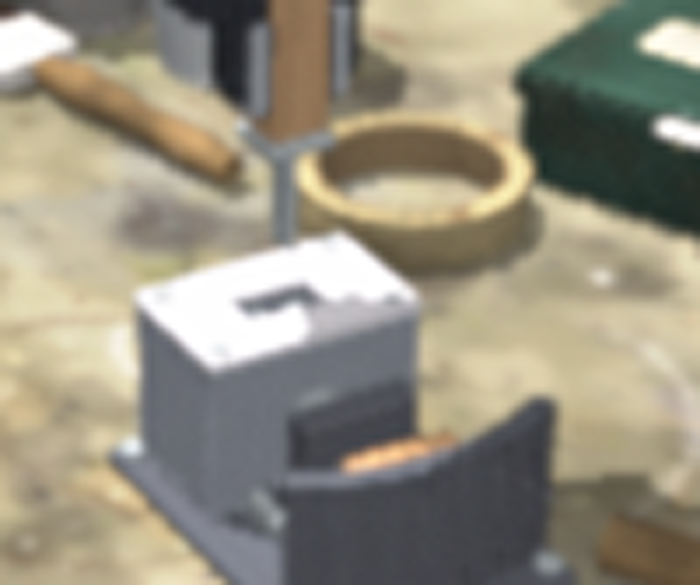

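Run:
```python
from h import *
np.set_printoptions(precision=4,suppress=True)
f='pics/wrist4.png'
z=lambda L:np.array(L)/4+[240-.375,140-.375]
s=bot.read_state();Rm=R.from_rotvec(s['tcp_rot']).as_matrix();P=s['tool_pos'];print(P)
tl=lambda X:(X-P)@Rm
S=onplane(f,z([(225,203),(424,203),(417,305),(230,303)]),.079);print('slot',S.mean(0),tl(S.mean(0)))
C=onplane(f,z([(68,97),(583,99),(565,408),(78,404)]),.079);print('cover',C.mean(0),tl(C.mean(0)))
d=np.diff(np.r_[C,C[:1]],axis=0);print(np.degrees(np.arctan2(d[:,1],d[:,0])),np.linalg.norm(d,axis=1))
print('tipback',tl(onplane(f,z([(333,263)]),P[2]-.063)))
print('collar', tl(onplane(f,z([(229,326),(438,326)]),P[2]-.018)))
print('teeth',tl(onplane(f,z([(292,210),(375,210)]),.071)))
# scene: tip zoom (285,243)
print('scene tip px',300+285/7,160+243/6.5)
print(onplane('pics/scene4.png',[(300+280/7,160+297/6.5)],.079))
```

```text
[ 0.5564 -0.0287  0.1631]
slot [ 0.5543 -0.0276  0.079 ] [-0.0025 -0.0005  0.0841]
cover [ 0.5541 -0.028   0.079 ] [-0.0026 -0.      0.0841]
[ -15.239  -105.5111  164.4747   73.9126] [0.0837 0.0542 0.0842 0.0538]
tipback [[-0.001  -0.0055  0.063 ]]
collar [[-0.0135 -0.0117  0.018 ]
 [ 0.0116 -0.0117  0.018 ]]
teeth [[-0.0081 -0.0059  0.0921]
 [ 0.0062 -0.006   0.0921]]
scene tip px 340.7142857142857 197.3846153846154
[[ 0.5537 -0.0339  0.079 ]]
```

Relative to the slot, the tip is at +1.5 mm along x and within 1 mm in y. The mid-gap between teeth is at about +1.5 mm. Going straight down.

Request:
{"op": "carry_out", "data": {"deltas": [{"delta_pos": [0,-0.0007,0.012],"dr": [0,0,0]},{"delta_pos": [0,0,0.009],"dr": [0,0,0]},{"delta_pos": [0,0,0.005],"dr": [0,0,0]},{"delta_pos": [0,0,0],"dr": [0,0,0]}]}}

```text
time: 6.5
tool_pos: [0.5553, -0.0274, 0.135]
tcp_rot: [3.114, -0.412, -0.003]
wrist_force: [-0.4, 0.3, -0.7]
width: 0.257
```

```bash
python3 -c "
from h import *
st()"
```

```text
t 6.50 pos [ 0.5553 -0.0274  0.135 ] yaw -15.07 tilt [-0.0018  0.0002] F [-0.38  0.27 -0.69] w 0.257 q [-0.09  0.12  1.96  0.    1.06  0.17]
```

Request:
{"op": "carry_out", "data": {"deltas": [{"delta_pos": [0,0,0.003],"dr": [0,0,0]},{"delta_pos": [0,0,0.003],"dr": [0,0,0]},{"delta_pos": [0,0,0.0005],"dr": [0,0,0]},{"delta_pos": [0,0,0],"dr": [0,0,0]}]}}

```text
time: 7.0
tool_pos: [0.5559, -0.0275, 0.1295]
tcp_rot: [-3.114, 0.412, -0.0]
wrist_force: [-0.3, -0.3, -0.7]
width: 0.262
```

```bash
cat >> h.py <<'E'
def rel():
    s=st();ax=np.array([np.cos(np.radians(-15.1)),np.sin(np.radians(-15.1)),0]);ay=np.array([-ax[1],ax[0],0])
    d=s['tool_pos']-np.array([.5543,-.0277,.0625])
    # tip sits at tool (-1.0,+.3)
    print('tip x %.2f y %.2f depth %.2f mm'%(1e3*d@ax-1.0,1e3*d@ay-.3,79-1e3*d[2]),'Fx %.2f Fy %.2f Fz %.2f'%(s['wrist_force']@ax,s['wrist_force']@ay,s['wrist_force'][2]))
E
python3 -c "
from h import *
rel()"
```

```text
t 7.00 pos [ 0.5559 -0.0275  0.1295] yaw -15.07 tilt [0.0001 0.    ] F [-0.26 -0.27 -0.73] w 0.262 q [-0.09  0.13  1.96  0.    1.05  0.17]
tip x 0.52 y 0.36 depth 11.98 mm Fx -0.18 Fy -0.33 Fz -0.73
```

Request:
{"op": "carry_out", "data": {"deltas": [{"delta_pos": [0,0,0.0012],"dr": [0,0,0]},{"delta_pos": [0.001,0,0],"dr": [0,0,0]},{"delta_pos": [0.001,0,0],"dr": [0,0,0]},{"delta_pos": [0.001,0,0],"dr": [0,0,0]},{"delta_pos": [0.001,0,0],"dr": [0,0,0]},{"delta_pos": [0.001,0,0],"dr": [0,0,0]}]}}

```text
time: 7.75
tool_pos: [0.5598, -0.0285, 0.1282]
tcp_rot: [-3.114, 0.412, 0.004]
wrist_force: [-4.7, 1.3, 1.6]
width: 0.259
```

```bash
python3 -c "
from h import *
rel()"
```

```text
t 7.75 pos [ 0.5598 -0.0285  0.1282] yaw -15.08 tilt [-0.0025  0.0006] F [-4.72  1.26  1.56] w 0.259 q [-0.1   0.14  1.95  0.    1.05  0.17]
tip x 4.49 y 0.34 depth 13.32 mm Fx -4.88 Fy -0.02 Fz 1.56
```

In contact: free turning takes about 5 N. Continuing.

Request:
{"op": "carry_out", "data": {"deltas": [{"delta_pos": [0.001,0,0],"dr": [0,0,0]},{"delta_pos": [0.001,0,0],"dr": [0,0,0]},{"delta_pos": [0.001,0,0],"dr": [0,0,0]},{"delta_pos": [0.001,0,0],"dr": [0,0,0]},{"delta_pos": [0.0005,0,0],"dr": [0,0,0]}]}}

```text
time: 8.38
tool_pos: [0.5638, -0.0297, 0.1272]
tcp_rot: [-3.114, 0.412, 0.005]
wrist_force: [-6.0, 1.4, -0.9]
width: 0.258
```

```bash
python3 -c "
from h import *
rel();shot('wrist','pics/w5.png')
s=cv2.imread('pics/w5.png');cv2.imwrite('pics/w5z.png',cv2.resize(s[140:280,240:410],None,fx=4,fy=4,interpolation=cv2.INTER_CUBIC))"
```

```text
t 8.38 pos [ 0.5638 -0.0297  0.1272] yaw -15.07 tilt [-0.003   0.0005] F [-5.96  1.41 -0.86] w 0.258 q [-0.1   0.15  1.95  0.    1.05  0.17]
tip x 8.72 y 0.23 depth 14.26 mm Fx -6.12 Fy -0.19 Fz -0.86
```

View pics/w5z.png

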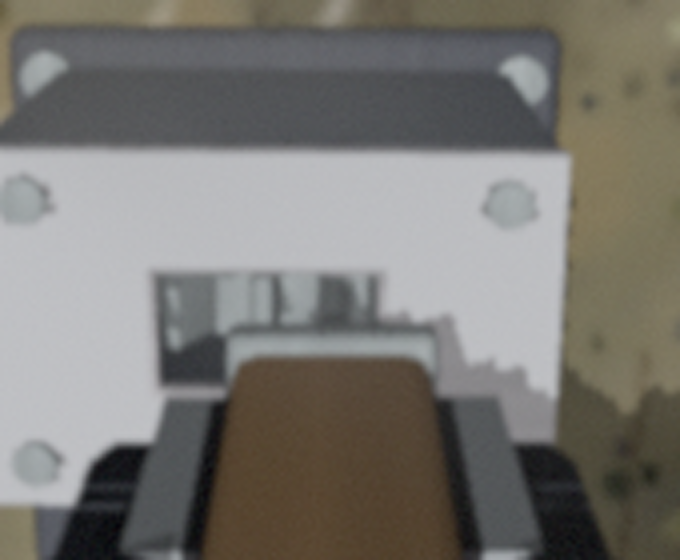

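Request:
{"op": "carry_out", "data": {"deltas": [{"delta_pos": [-0.002,0,0],"dr": [0,0,0]},{"delta_pos": [0,0,-0.005],"dr": [0,0,0]},{"delta_pos": [0,0,-0.005],"dr": [0,0,0]},{"delta_pos": [-0.006,0,0],"dr": [0,0,0]},{"delta_pos": [-0.008,0,0],"dr": [0,0,0]},{"delta_pos": [0,0,0],"dr": [0,0,0]}]}}

```text
time: 9.18
tool_pos: [0.5486, -0.0256, 0.138]
tcp_rot: [3.114, -0.412, -0.001]
wrist_force: [0.3, -0.6, -1.5]
width: 0.257
```

```bash
python3 -c "
from h import *
rel();shot('wrist','pics/w6.png')
s=cv2.imread('pics/w6.png');cv2.imwrite('pics/w6z.png',cv2.resize(s[140:280,240:410],None,fx=4,fy=4,interpolation=cv2.INTER_CUBIC))"
```

```text
t 9.18 pos [ 0.5486 -0.0256  0.138 ] yaw -15.06 tilt [-0.0007  0.0001] F [ 0.29 -0.6  -1.55] w 0.257 q [-0.09  0.11  1.97  0.    1.07  0.17]
tip x -7.02 y 0.29 depth 3.49 mm Fx 0.44 Fy -0.50 Fz -1.55
```

View pics/w6z.png

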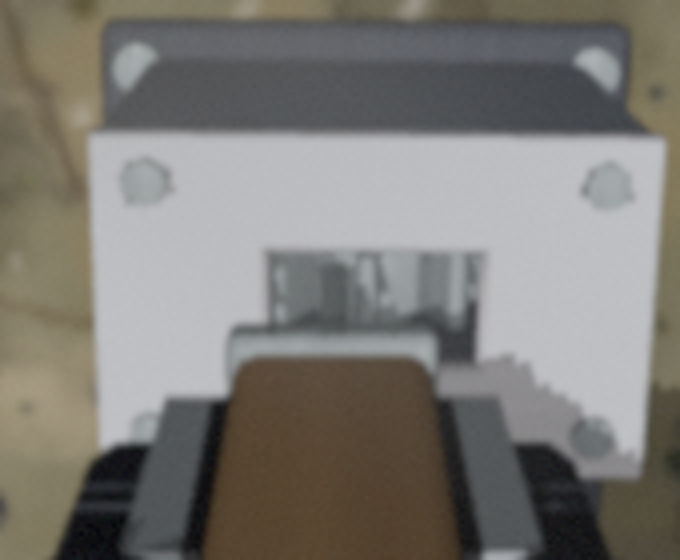

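Request:
{"op": "carry_out", "data": {"deltas": [{"delta_pos": [0,0,0.004],"dr": [0,0,0]},{"delta_pos": [0,0,0.004],"dr": [0,0,0]},{"delta_pos": [0,0,0.0018],"dr": [0,0,0]},{"delta_pos": [0,0,0],"dr": [0,0,0]}]}}

```text
time: 9.72
tool_pos: [0.5495, -0.0258, 0.1281]
tcp_rot: [3.114, -0.412, -0.001]
wrist_force: [-0.5, 0.1, -1.3]
width: 0.261
```

```bash
python3 -c "
from h import *
rel()"
```

```text
t 9.72 pos [ 0.5495 -0.0258  0.1281] yaw -15.07 tilt [-0.0007  0.0001] F [-0.54  0.08 -1.33] w 0.261 q [-0.09  0.12  1.98  0.    1.05  0.17]
tip x -6.18 y 0.29 depth 13.45 mm Fx -0.54 Fy -0.06 Fz -1.33
```

Request:
{"op": "carry_out", "data": {"deltas": [{"delta_pos": [0.0015,0,0],"dr": [0,0,0]},{"delta_pos": [0.0015,0,0],"dr": [0,0,0]},{"delta_pos": [0.001,0,0],"dr": [0,0,0]},{"delta_pos": [0.001,0,0],"dr": [0,0,0]},{"delta_pos": [0.001,0,0],"dr": [0,0,0]},{"delta_pos": [0.001,0,0],"dr": [0,0,0]},{"delta_pos": [0.001,0,0],"dr": [0,0,0]}]}}

```text
time: 10.6
tool_pos: [0.5569, -0.0278, 0.128]
tcp_rot: [3.114, -0.412, -0.002]
wrist_force: [-5.2, 1.3, -1.4]
width: 0.262
```

```bash
python3 -c "
from h import *
rel()"
```

```text
t 10.60 pos [ 0.5569 -0.0278  0.128 ] yaw -15.07 tilt [-0.0013  0.0001] F [-5.16  1.26 -1.43] w 0.262 q [-0.09  0.13  1.96  0.    1.05  0.17]
tip x 1.51 y 0.25 depth 13.53 mm Fx -5.31 Fy -0.13 Fz -1.43
```

Request:
{"op": "carry_out", "data": {"deltas": [{"delta_pos": [0.001,0,0],"dr": [0,0,0]},{"delta_pos": [0.001,0,0],"dr": [0,0,0]},{"delta_pos": [0.001,0,0],"dr": [0,0,0]},{"delta_pos": [0.001,0,0],"dr": [0,0,0]},{"delta_pos": [0.001,0,0],"dr": [0,0,0]},{"delta_pos": [0.001,0,0],"dr": [0,0,0]},{"delta_pos": [0.001,0,0],"dr": [0,0,0]}]}}

```text
time: 11.48
tool_pos: [0.5636, -0.0296, 0.1279]
tcp_rot: [3.114, -0.412, -0.002]
wrist_force: [-5.5, 1.1, -1.6]
width: 0.256
```

```bash
python3 -c "
from h import *
rel()"
```

```text
t 11.47 pos [ 0.5636 -0.0296  0.1279] yaw -15.07 tilt [-0.0014  0.0002] F [-5.45  1.12 -1.58] w 0.256 q [-0.1   0.14  1.95  0.    1.05  0.17]
tip x 8.47 y 0.26 depth 13.56 mm Fx -5.55 Fy -0.34 Fz -1.58
```

Request:
{"op": "carry_out", "data": {"deltas": [{"delta_pos": [-0.002,0,0],"dr": [0,0,0]},{"delta_pos": [0,0,-0.005],"dr": [0,0,0]},{"delta_pos": [0,0,-0.005],"dr": [0,0,0]},{"delta_pos": [-0.006,0,0],"dr": [0,0,0]},{"delta_pos": [-0.0075,0,0],"dr": [0,0,0]},{"delta_pos": [0,0,0],"dr": [0,0,0]}]}}

```text
time: 12.22
tool_pos: [0.5482, -0.0254, 0.1382]
tcp_rot: [3.114, -0.412, -0.001]
wrist_force: [1.0, -1.0, -1.4]
width: 0.257
```

```bash
python3 -c "
from h import *
rel();shot('scene','pics/scene7.png');shot('wrist','pics/w7.png')
s=cv2.imread('pics/w7.png');cv2.imwrite('pics/w7z.png',cv2.resize(s[180:240,280:380],None,fx=6,fy=6,interpolation=cv2.INTER_CUBIC))
a=cv2.imread('pics/scene4.png')[190:260,310:400];b=cv2.imread('pics/scene7.png')[190:260,310:400]
cv2.imwrite('pics/cmp7.png',cv2.resize(np.hstack([a,b]),None,fx=4.4,fy=5,interpolation=cv2.INTER_CUBIC))"
```

```text
t 12.22 pos [ 0.5482 -0.0254  0.1382] yaw -15.06 tilt [-0.0007  0.0001] F [ 0.96 -1.02 -1.35] w 0.257 q [-0.09  0.1   1.97 -0.    1.07  0.17]
tip x -7.50 y 0.29 depth 3.30 mm Fx 1.19 Fy -0.73 Fz -1.35
```

View pics/w7z.png

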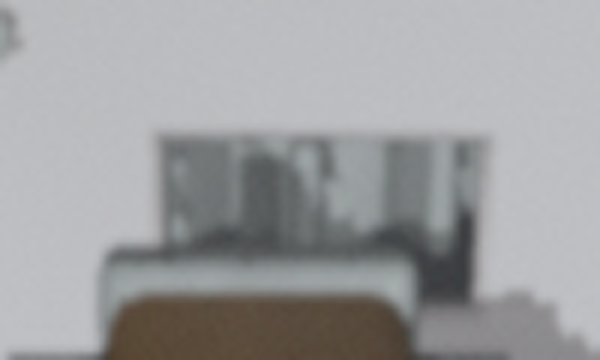

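View pics/cmp7.png

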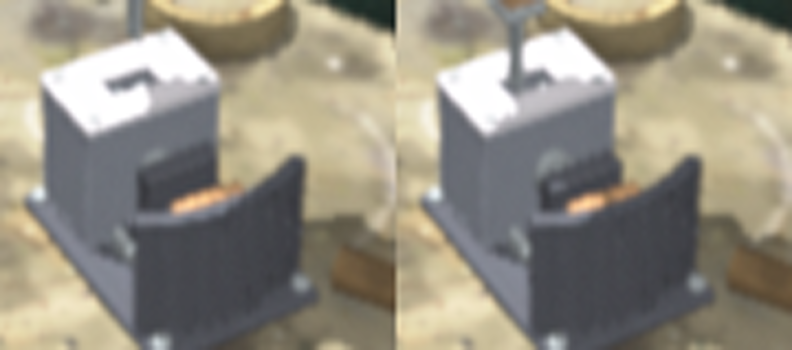

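Request:
{"op": "carry_out", "data": {"deltas": [{"delta_pos": [0,0,0.004],"dr": [0,0,0]},{"delta_pos": [0,0,0.004],"dr": [0,0,0]},{"delta_pos": [0.0003,0,0.002],"dr": [0,0,0]},{"delta_pos": [0,0,0],"dr": [0,0,0]}]}}

```text
time: 12.82
tool_pos: [0.5493, -0.0257, 0.1281]
tcp_rot: [3.114, -0.412, -0.001]
wrist_force: [-0.3, -0.1, -0.9]
width: 0.256
```

```bash
python3 -c "
from h import *
rel()"
```

```text
t 12.82 pos [ 0.5493 -0.0257  0.1281] yaw -15.07 tilt [-0.0007  0.0001] F [-0.32 -0.11 -0.93] w 0.256 q [-0.09  0.12  1.98  0.    1.05  0.17]
tip x -6.38 y 0.30 depth 13.44 mm Fx -0.28 Fy -0.19 Fz -0.93
```

Request:
{"op": "carry_out", "data": {"deltas": [{"delta_pos": [0.0015,0,0],"dr": [0,0,0]},{"delta_pos": [0.0015,0,0],"dr": [0,0,0]},{"delta_pos": [0.001,0,0],"dr": [0,0,0]},{"delta_pos": [0.001,0,0],"dr": [0,0,0]},{"delta_pos": [0.001,0,0],"dr": [0,0,0]}]}}

```text
time: 13.45
tool_pos: [0.5548, -0.0273, 0.1282]
tcp_rot: [3.114, -0.412, -0.002]
wrist_force: [-4.8, 0.5, -0.6]
width: 0.259
```

```bash
python3 -c "
from h import *
rel()"
```

```text
t 13.45 pos [ 0.5548 -0.0273  0.1282] yaw -15.06 tilt [-0.0011  0.0001] F [-4.83  0.48 -0.64] w 0.259 q [-0.09  0.13  1.97 -0.    1.05  0.17]
tip x -0.63 y 0.26 depth 13.33 mm Fx -4.79 Fy -0.79 Fz -0.64
```

Request:
{"op": "carry_out", "data": {"deltas": [{"delta_pos": [0.001,0,0],"dr": [0,0,0]},{"delta_pos": [0.001,0,0],"dr": [0,0,0]},{"delta_pos": [0.001,0,0],"dr": [0,0,0]}]}}

```text
time: 13.82
tool_pos: [0.5576, -0.028, 0.1279]
tcp_rot: [3.114, -0.412, -0.002]
wrist_force: [-4.4, 1.9, -2.9]
width: 0.257
```

Request:
{"op": "carry_out", "data": {"deltas": [{"delta_pos": [0.001,0,0],"dr": [0,0,0]},{"delta_pos": [0.0005,0,0],"dr": [0,0,0]}]}}

```text
time: 14.08
tool_pos: [0.5589, -0.0284, 0.1278]
tcp_rot: [3.114, -0.412, -0.003]
wrist_force: [-5.5, 1.3, -2.5]
width: 0.259
```

Request:
{"op": "carry_out", "data": {"deltas": [{"delta_pos": [0.0008,0,0],"dr": [0,0,0]},{"delta_pos": [0.0007,0,0],"dr": [0,0,0]}]}}

```text
time: 14.32
tool_pos: [0.5603, -0.0288, 0.1278]
tcp_rot: [3.114, -0.412, -0.003]
wrist_force: [-5.4, 1.8, -1.9]
width: 0.256
```

Request:
{"op": "carry_out", "data": {"deltas": [{"delta_pos": [0.0005,0,0],"dr": [0,0,0]},{"delta_pos": [0.0005,0,0],"dr": [0,0,0]}]}}

```text
time: 14.58
tool_pos: [0.5614, -0.029, 0.1279]
tcp_rot: [-3.114, 0.412, 0.002]
wrist_force: [-4.4, 0.8, -2.1]
width: 0.257
```

Request:
{"op": "carry_out", "data": {"deltas": [{"delta_pos": [0.0005,0,0],"dr": [0,0,0]},{"delta_pos": [0.0005,0,0],"dr": [0,0,0]}]}}

```text
time: 14.82
tool_pos: [0.5624, -0.0293, 0.128]
tcp_rot: [-3.114, 0.412, 0.002]
wrist_force: [-4.7, 0.5, -1.4]
width: 0.261
```

Request:
{"op": "carry_out", "data": {"deltas": [{"delta_pos": [0.0005,0,0],"dr": [0,0,0]},{"delta_pos": [0.0005,0,0],"dr": [0,0,0]}]}}

```text
time: 15.08
tool_pos: [0.5635, -0.0296, 0.1281]
tcp_rot: [-3.114, 0.412, 0.002]
wrist_force: [-4.6, 1.0, -1.5]
width: 0.256
```

```bash
python3 -c "
from h import *
rel();shot('scene','pics/scene8.png')
a=cv2.imread('pics/scene4.png')[190:260,310:400];b=cv2.imread('pics/scene8.png')[190:260,310:400]
cv2.imwrite('pics/cmp8.png',cv2.resize(np.hstack([a,b]),None,fx=4.4,fy=5,interpolation=cv2.INTER_CUBIC))"
```

```text
t 15.07 pos [ 0.5635 -0.0296  0.1281] yaw -15.07 tilt [-0.0011  0.0002] F [-4.58  1.03 -1.53] w 0.256 q [-0.1   0.14  1.95  0.    1.05  0.17]
tip x 8.40 y 0.32 depth 13.44 mm Fx -4.69 Fy -0.20 Fz -1.53
```

View pics/cmp8.png

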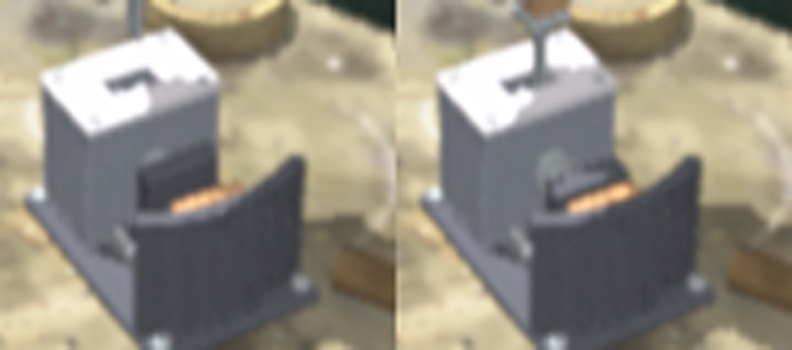

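The shoe is nearly at the lining and force is still free, about 4.7 N. Re-indexing for the next tooth.

Request:
{"op": "carry_out", "data": {"deltas": [{"delta_pos": [-0.002,0,0],"dr": [0,0,0]},{"delta_pos": [0,0,-0.005],"dr": [0,0,0]},{"delta_pos": [0,0,-0.005],"dr": [0,0,0]},{"delta_pos": [-0.006,0,0],"dr": [0,0,0]},{"delta_pos": [-0.0075,0,0],"dr": [0,0,0]},{"delta_pos": [0,0,0],"dr": [0,0,0]}]}}

```text
time: 15.88
tool_pos: [0.548, -0.0254, 0.1382]
tcp_rot: [3.114, -0.412, -0.001]
wrist_force: [-1.1, -0.1, -1.2]
width: 0.258
```

Request:
{"op": "carry_out", "data": {"deltas": [{"delta_pos": [0,0,0.004],"dr": [0,0,0]},{"delta_pos": [0,0,0.004],"dr": [0,0,0]},{"delta_pos": [0.0003,0,0.002],"dr": [0,0,0]},{"delta_pos": [0,0,0],"dr": [0,0,0]}]}}

```text
time: 16.38
tool_pos: [0.5491, -0.0257, 0.128]
tcp_rot: [3.114, -0.412, -0.001]
wrist_force: [-0.2, -0.5, -2.0]
width: 0.261
```

Request:
{"op": "carry_out", "data": {"deltas": [{"delta_pos": [0.001,0,0],"dr": [0,0,0]},{"delta_pos": [0.001,0,0],"dr": [0,0,0]}]}}

```text
time: 16.62
tool_pos: [0.55, -0.0259, 0.1282]
tcp_rot: [-3.114, 0.412, 0.005]
wrist_force: [-4.8, 0.1, 1.7]
width: 0.259
```

```bash
python3 -c "
from h import *
rel()"
```

```text
t 16.62 pos [ 0.55   -0.0259  0.1282] yaw -15.08 tilt [-0.003   0.0007] F [-4.76  0.14  1.68] w 0.259 q [-0.09  0.12  1.97  0.    1.05  0.17]
tip x -5.61 y 0.31 depth 13.28 mm Fx -4.63 Fy -1.11 Fz 1.68
```

Request:
{"op": "carry_out", "data": {"deltas": [{"delta_pos": [0.0006,0,0],"dr": [0,0,0]},{"delta_pos": [0.0006,0,0],"dr": [0,0,0]}]}}

```text
time: 16.88
tool_pos: [0.5516, -0.0263, 0.1283]
tcp_rot: [-3.114, 0.412, 0.002]
wrist_force: [-4.9, 0.1, 1.7]
width: 0.258
```

Request:
{"op": "carry_out", "data": {"deltas": [{"delta_pos": [0.0005,0,0],"dr": [0,0,0]},{"delta_pos": [0.0005,0,0],"dr": [0,0,0]}]}}

```text
time: 17.12
tool_pos: [0.553, -0.0268, 0.1283]
tcp_rot: [3.114, -0.412, -0.001]
wrist_force: [-4.9, 0.6, 0.6]
width: 0.255
```

Request:
{"op": "carry_out", "data": {"deltas": [{"delta_pos": [0.0005,0,0],"dr": [0,0,0]},{"delta_pos": [0.0005,0,0],"dr": [0,0,0]}]}}

```text
time: 17.38
tool_pos: [0.5542, -0.027, 0.1283]
tcp_rot: [3.114, -0.412, -0.001]
wrist_force: [-4.5, 1.7, -0.2]
width: 0.26
```

Request:
{"op": "carry_out", "data": {"deltas": [{"delta_pos": [0.0004,0,0],"dr": [0,0,0]},{"delta_pos": [0.0004,0,0],"dr": [0,0,0]}]}}

```text
time: 17.62
tool_pos: [0.5549, -0.0272, 0.1283]
tcp_rot: [3.114, -0.412, -0.001]
wrist_force: [-4.3, 1.9, -0.7]
width: 0.258
```

Request:
{"op": "carry_out", "data": {"deltas": [{"delta_pos": [0.0004,0,0],"dr": [0,0,0]},{"delta_pos": [0.0004,0,0],"dr": [0,0,0]}]}}

```text
time: 17.88
tool_pos: [0.5556, -0.0275, 0.1283]
tcp_rot: [3.114, -0.412, -0.001]
wrist_force: [-3.9, 1.0, -1.0]
width: 0.261
```

Request:
{"op": "carry_out", "data": {"deltas": [{"delta_pos": [0.0004,0,0],"dr": [0,0,0]},{"delta_pos": [0.0004,0,0],"dr": [0,0,0]}]}}

```text
time: 18.12
tool_pos: [0.5563, -0.0276, 0.1282]
tcp_rot: [3.114, -0.412, -0.001]
wrist_force: [-3.6, 2.0, -1.8]
width: 0.26
```

Request:
{"op": "carry_out", "data": {"deltas": [{"delta_pos": [0.0004,0,0],"dr": [0,0,0]},{"delta_pos": [0.0004,0,0],"dr": [0,0,0]}]}}

```text
time: 18.38
tool_pos: [0.557, -0.0278, 0.1281]
tcp_rot: [3.114, -0.412, -0.001]
wrist_force: [-4.4, 1.3, -2.8]
width: 0.261
```

Request:
{"op": "carry_out", "data": {"deltas": [{"delta_pos": [0.0004,0,0],"dr": [0,0,0]},{"delta_pos": [0.0004,0,0],"dr": [0,0,0]}]}}

```text
time: 18.62
tool_pos: [0.5577, -0.028, 0.1281]
tcp_rot: [3.114, -0.412, -0.001]
wrist_force: [-4.7, -0.2, -2.5]
width: 0.262
```

Request:
{"op": "carry_out", "data": {"deltas": [{"delta_pos": [0.0004,0,0],"dr": [0,0,0]},{"delta_pos": [0.0004,0,0],"dr": [0,0,0]}]}}

```text
time: 18.88
tool_pos: [0.5585, -0.0282, 0.1281]
tcp_rot: [-3.114, 0.412, 0.001]
wrist_force: [-4.2, 1.1, -2.0]
width: 0.258
```

Request:
{"op": "carry_out", "data": {"deltas": [{"delta_pos": [0.0004,0,0],"dr": [0,0,0]},{"delta_pos": [0.0004,0,0],"dr": [0,0,0]}]}}

```text
time: 19.12
tool_pos: [0.5594, -0.0284, 0.1282]
tcp_rot: [-3.114, 0.412, 0.001]
wrist_force: [-4.8, 2.8, -2.5]
width: 0.259
```

Request:
{"op": "carry_out", "data": {"deltas": [{"delta_pos": [0.0004,0,0],"dr": [0,0,0]},{"delta_pos": [0.0004,0,0],"dr": [0,0,0]}]}}

```text
time: 19.38
tool_pos: [0.5602, -0.0286, 0.1282]
tcp_rot: [-3.114, 0.412, 0.001]
wrist_force: [-5.1, 1.3, -2.6]
width: 0.261
```

```bash
python3 -c "
from h import *
rel();shot('scene','pics/scene9.png')
b=cv2.imread('pics/scene9.png')[200:250,330:400]
cv2.imwrite('pics/cmp9.png',cv2.resize(b,None,fx=8,fy=8,interpolation=cv2.INTER_CUBIC))"
```

```text
t 19.38 pos [ 0.5602 -0.0286  0.1282] yaw -15.07 tilt [-0.0007  0.0002] F [-5.12  1.3  -2.64] w 0.261 q [-0.1   0.14  1.95  0.    1.05  0.17]
tip x 4.91 y 0.36 depth 13.28 mm Fx -5.28 Fy -0.08 Fz -2.64
```

View pics/cmp9.png

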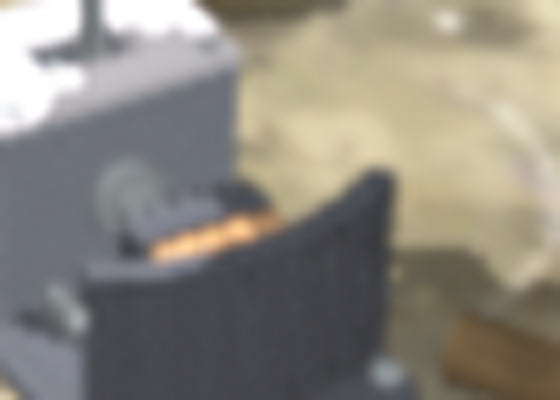

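Request:
{"op": "carry_out", "data": {"deltas": [{"delta_pos": [0.0003,0,0],"dr": [0,0,0]},{"delta_pos": [0.0003,0,0],"dr": [0,0,0]}]}}

```text
time: 19.68
tool_pos: [0.5609, -0.0288, 0.1283]
tcp_rot: [-3.114, 0.412, 0.001]
wrist_force: [-5.0, 1.3, -1.3]
width: 0.256
```

Request:
{"op": "carry_out", "data": {"deltas": [{"delta_pos": [0.0003,0,0],"dr": [0,0,0]},{"delta_pos": [0.0003,0,0],"dr": [0,0,0]}]}}

```text
time: 19.92
tool_pos: [0.5615, -0.0289, 0.1284]
tcp_rot: [-3.114, 0.412, 0.001]
wrist_force: [-5.0, 0.9, -1.7]
width: 0.254
```

Request:
{"op": "carry_out", "data": {"deltas": [{"delta_pos": [0.0003,0,0],"dr": [0,0,0]},{"delta_pos": [0.0003,0,0],"dr": [0,0,0]}]}}

```text
time: 20.18
tool_pos: [0.562, -0.029, 0.1284]
tcp_rot: [-3.114, 0.412, 0.001]
wrist_force: [-4.9, 1.1, -1.0]
width: 0.255
```

Request:
{"op": "carry_out", "data": {"deltas": [{"delta_pos": [0.0003,0,0],"dr": [0,0,0]},{"delta_pos": [0.0003,0,0],"dr": [0,0,0]}]}}

```text
time: 20.42
tool_pos: [0.5623, -0.0291, 0.1283]
tcp_rot: [-3.114, 0.412, 0.002]
wrist_force: [-5.0, 1.5, -0.2]
width: 0.257
```

Request:
{"op": "carry_out", "data": {"deltas": [{"delta_pos": [0.0003,0,0],"dr": [0,0,0]},{"delta_pos": [0.0002,0,0],"dr": [0,0,0]}]}}

```text
time: 20.68
tool_pos: [0.5625, -0.0292, 0.1283]
tcp_rot: [-3.114, 0.412, 0.003]
wrist_force: [-6.4, 0.7, -1.0]
width: 0.255
```

Request:
{"op": "carry_out", "data": {"deltas": [{"delta_pos": [0.0003,0,0],"dr": [0,0,0]},{"delta_pos": [0.0002,0,0],"dr": [0,0,0]}]}}

```text
time: 20.92
tool_pos: [0.5626, -0.0292, 0.1282]
tcp_rot: [-3.114, 0.412, 0.004]
wrist_force: [-7.8, 1.8, -0.3]
width: 0.258
```

```bash
python3 -c "
from h import *
rel()"
```

```text
t 20.93 pos [ 0.5626 -0.0292  0.1282] yaw -15.07 tilt [-0.0026  0.0007] F [-7.81  1.77 -0.3 ] w 0.258 q [-0.1   0.14  1.95  0.    1.05  0.17]
tip x 7.45 y 0.40 depth 13.28 mm Fx -8.00 Fy -0.32 Fz -0.30
```

The push is now rising steeply: Fx is −8.0 N. Small steps to 9–10 N.

Request:
{"op": "carry_out", "data": {"deltas": [{"delta_pos": [0.0002,0,0],"dr": [0,0,0]},{"delta_pos": [0.0001,0,0],"dr": [0,0,0]},{"delta_pos": [0,0,0],"dr": [0,0,0]}]}}

```text
time: 21.3
tool_pos: [0.5627, -0.0293, 0.1282]
tcp_rot: [-3.114, 0.412, 0.005]
wrist_force: [-7.1, 3.0, 0.1]
width: 0.254
```

```bash
python3 -c "
from h import *
rel()"
```

```text
t 21.30 pos [ 0.5627 -0.0293  0.1282] yaw -15.07 tilt [-0.003   0.0007] F [-7.15  3.02  0.08] w 0.254 q [-0.1   0.14  1.95  0.    1.05  0.17]
tip x 7.54 y 0.40 depth 13.34 mm Fx -7.69 Fy 1.06 Fz 0.08
```

Request:
{"op": "carry_out", "data": {"deltas": [{"delta_pos": [0.0003,0,0],"dr": [0,0,0]},{"delta_pos": [0,0,0],"dr": [0,0,0]}]}}

```text
time: 21.55
tool_pos: [0.5629, -0.0293, 0.1282]
tcp_rot: [-3.114, 0.412, 0.005]
wrist_force: [-7.3, 1.8, -0.2]
width: 0.258
```

Request:
{"op": "carry_out", "data": {"deltas": [{"delta_pos": [0,0,0],"dr": [0,0,0]}]}}

```text
time: 21.68
tool_pos: [0.5629, -0.0293, 0.1281]
tcp_rot: [-3.114, 0.412, 0.005]
wrist_force: [-7.8, 1.5, 0.4]
width: 0.263
```

Request:
{"op": "carry_out", "data": {"deltas": [{"delta_pos": [0,0,0],"dr": [0,0,0]}]}}

```text
time: 21.8
tool_pos: [0.5629, -0.0293, 0.1282]
tcp_rot: [-3.114, 0.412, 0.005]
wrist_force: [-7.6, 2.0, 0.1]
width: 0.26
```

```bash
python3 -c "
from h import *
rel()"
```

```text
t 21.80 pos [ 0.5629 -0.0293  0.1282] yaw -15.07 tilt [-0.0033  0.0008] F [-7.6   1.97  0.11] w 0.26 q [-0.1   0.14  1.95  0.    1.05  0.17]
tip x 7.69 y 0.42 depth 13.34 mm Fx -7.85 Fy -0.07 Fz 0.11
```

Request:
{"op": "carry_out", "data": {"deltas": [{"delta_pos": [0.0003,0,0],"dr": [0,0,0]},{"delta_pos": [0.0002,0,0],"dr": [0,0,0]}]}}

```text
time: 22.05
tool_pos: [0.5631, -0.0293, 0.1281]
tcp_rot: [-3.114, 0.412, 0.007]
wrist_force: [-8.5, 2.9, 1.5]
width: 0.261
```

Request:
{"op": "carry_out", "data": {"deltas": [{"delta_pos": [0,0,0],"dr": [0,0,0]}]}}

```text
time: 22.18
tool_pos: [0.5631, -0.0293, 0.1281]
tcp_rot: [-3.114, 0.412, 0.006]
wrist_force: [-8.3, 2.7, 1.3]
width: 0.258
```

Request:
{"op": "carry_out", "data": {"deltas": [{"delta_pos": [0,0,0],"dr": [0,0,0]}]}}

```text
time: 22.3
tool_pos: [0.5631, -0.0294, 0.1281]
tcp_rot: [-3.114, 0.412, 0.006]
wrist_force: [-8.6, 2.5, 1.6]
width: 0.259
```

```bash
python3 -c "
from h import *
rel()"
```

```text
t 22.30 pos [ 0.5631 -0.0294  0.1281] yaw -15.08 tilt [-0.004   0.0009] F [-8.65  2.53  1.63] w 0.259 q [-0.1   0.15  1.95  0.    1.05  0.17]
tip x 7.89 y 0.37 depth 13.40 mm Fx -9.01 Fy 0.19 Fz 1.63
```

Request:
{"op": "carry_out", "data": {"deltas": [{"delta_pos": [0.0002,0,0],"dr": [0,0,0]},{"delta_pos": [0.0001,0,0],"dr": [0,0,0]}]}}

```text
time: 22.55
tool_pos: [0.5632, -0.0294, 0.1281]
tcp_rot: [-3.114, 0.412, 0.007]
wrist_force: [-8.7, 2.4, 1.9]
width: 0.258
```

Request:
{"op": "carry_out", "data": {"deltas": [{"delta_pos": [0,0,0],"dr": [0,0,0]}]}}

```text
time: 22.68
tool_pos: [0.5632, -0.0294, 0.128]
tcp_rot: [-3.114, 0.412, 0.007]
wrist_force: [-9.3, 2.6, 0.8]
width: 0.259
```

Request:
{"op": "carry_out", "data": {"deltas": [{"delta_pos": [0,0,0],"dr": [0,0,0]}]}}

```text
time: 22.8
tool_pos: [0.5632, -0.0294, 0.128]
tcp_rot: [-3.114, 0.412, 0.007]
wrist_force: [-9.4, 3.4, 1.0]
width: 0.265
```

```bash
python3 -c "
from h import *
rel();shot('wrist','pics/w10.png')
s=cv2.imread('pics/w10.png');cv2.imwrite('pics/w10z.png',cv2.resize(s[140:280,240:410],None,fx=4,fy=4,interpolation=cv2.INTER_CUBIC))"
```

```text
t 22.80 pos [ 0.5632 -0.0294  0.128 ] yaw -15.07 tilt [-0.0044  0.0011] F [-9.41  3.44  0.99] w 0.265 q [-0.1   0.15  1.95  0.    1.06  0.17]
tip x 8.01 y 0.39 depth 13.45 mm Fx -9.98 Fy 0.87 Fz 0.99
```

View pics/w10z.png

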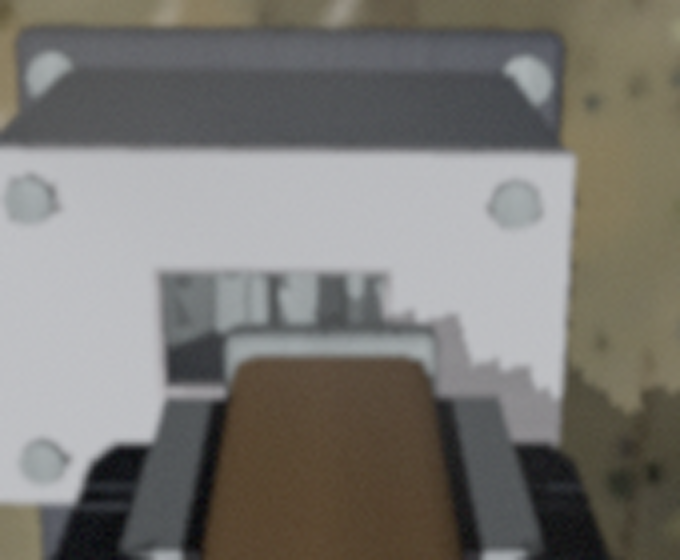

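Fx averages about −9.6 N over the last readings, which is firm. Stopping there, backing off and lifting out.

Request:
{"op": "carry_out", "data": {"deltas": [{"delta_pos": [-0.001,0,0],"dr": [0,0,0]},{"delta_pos": [-0.002,0,0],"dr": [0,0,0]},{"delta_pos": [0,0,0],"dr": [0,0,0]}]}}

```text
time: 23.22
tool_pos: [0.5628, -0.0292, 0.1289]
tcp_rot: [-3.114, 0.412, -0.002]
wrist_force: [-3.1, 1.1, -1.1]
width: 0.254
```

```bash
python3 -c "
from h import *
rel()"
```

```text
t 23.23 pos [ 0.5628 -0.0292  0.1289] yaw -15.07 tilt [ 0.0015 -0.0001] F [-3.08  1.09 -1.08] w 0.254 q [-0.1   0.14  1.95  0.    1.05  0.17]
tip x 7.62 y 0.45 depth 12.60 mm Fx -3.26 Fy 0.25 Fz -1.08
```

Request:
{"op": "carry_out", "data": {"deltas": [{"delta_pos": [-0.001,0,0],"dr": [0,0,0]},{"delta_pos": [0,0,0],"dr": [0,0,0]},{"delta_pos": [0,0,0],"dr": [0,0,0]}]}}

```text
time: 23.6
tool_pos: [0.5625, -0.0292, 0.1292]
tcp_rot: [3.114, -0.412, 0.005]
wrist_force: [0.7, -0.7, -0.8]
width: 0.256
```

```bash
python3 -c "
from h import *
rel()"
```

```text
t 23.60 pos [ 0.5625 -0.0292  0.1292] yaw -15.07 tilt [ 0.0029 -0.0004] F [ 0.7  -0.75 -0.78] w 0.256 q [-0.1   0.14  1.95 -0.    1.05  0.17]
tip x 7.34 y 0.44 depth 12.28 mm Fx 0.87 Fy -0.54 Fz -0.78
```

Request:
{"op": "carry_out", "data": {"deltas": [{"delta_pos": [-0.0007,0,0],"dr": [0,0,0]},{"delta_pos": [0,0,-0.004],"dr": [0,0,0]},{"delta_pos": [0,0,-0.006],"dr": [0,0,0]},{"delta_pos": [0,0,-0.015],"dr": [0,0,0]},{"delta_pos": [0,0,-0.03],"dr": [0,0,0]},{"delta_pos": [0,0,-0.04],"dr": [0,0,0]},{"delta_pos": [0,0,0],"dr": [0,0,0]}]}}

```text
time: 24.48
tool_pos: [0.5638, -0.029, 0.2292]
tcp_rot: [-3.114, 0.412, -0.016]
wrist_force: [-0.2, -0.0, -0.3]
width: 0.255
```

```bash
python3 -c "
from h import *
rel();plan([.53,-.108,.22],np.radians(-15.1),3)"
```

```text
t 24.48 pos [ 0.5638 -0.029   0.2292] yaw -15.07 tilt [ 0.0099 -0.001 ] F [-0.2  -0.03 -0.32] w 0.255 q [-0.1   0.05  1.85 -0.    1.23  0.17]
tip x 8.55 y 0.91 depth -87.74 mm Fx -0.18 Fy -0.08 Fz -0.32
err pos [-0.0338 -0.079  -0.0092] total tool shift [-0.0122  0.0851  0.009 ] rv [-0.0017 -0.0098  0.0006] t 24.475
{"delta_pos":[-0.0041, 0.0284, 0.003],"dr":[-0.001, -0.003, 0.0]},
{"delta_pos":[-0.0041, 0.0283, 0.003],"dr":[-0.001, -0.003, 0.0]},
{"delta_pos":[-0.004, 0.0284, 0.0031],"dr":[-0.001, -0.003, 0.0]},
```

Request:
{"op": "carry_out", "data": {"deltas": [{"delta_pos": [-0.004,0.0285,0],"dr": [0,0,0]},{"delta_pos": [-0.004,0.0285,0],"dr": [0,0,0]},{"delta_pos": [-0.004,0.0285,0],"dr": [0,0,0]},{"delta_pos": [0,0,0],"dr": [0,0,0]},{"delta_pos": [0,0,0],"dr": [0,0,0]}]}}

```text
time: 25.1
tool_pos: [0.5266, -0.1078, 0.2232]
tcp_rot: [-3.114, 0.413, 0.0]
wrist_force: [-0.0, 0.1, -1.5]
width: 0.26
```

```bash
python3 -c "
from h import *
st();shot('wrist','pics/w11.png');shot('scene','pics/scene11.png')
s=cv2.imread('pics/w11.png');cv2.imwrite('pics/w11z.png',cv2.resize(s[30:240,245:395],None,fx=4,fy=2.8,interpolation=cv2.INTER_CUBIC))
s=cv2.imread('pics/w11.png');cv2.imwrite('pics/w11g.png',cv2.resize(s[30:130,265:395],None,fx=6,fy=6,interpolation=cv2.INTER_CUBIC))
s=cv2.imread('pics/scene11.png');cv2.imwrite('pics/scene11z.png',cv2.resize(s[130:200,330:390],None,fx=8,fy=8,interpolation=cv2.INTER_CUBIC))
"
```

```text
t 25.10 pos [ 0.5266 -0.1078  0.2232] yaw -15.1 tilt [-0.0002  0.0006] F [-0.03  0.06 -1.47] w 0.26 q [-0.25  0.01  1.91  0.    1.23  0.01]
```

View pics/w11z.png

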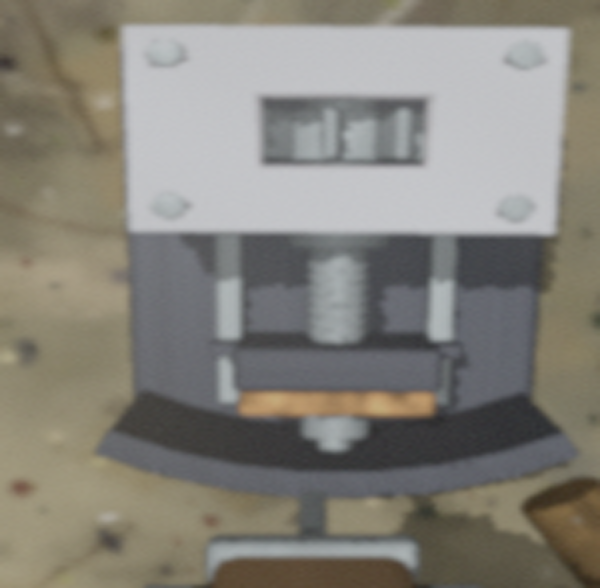

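View pics/scene11z.png

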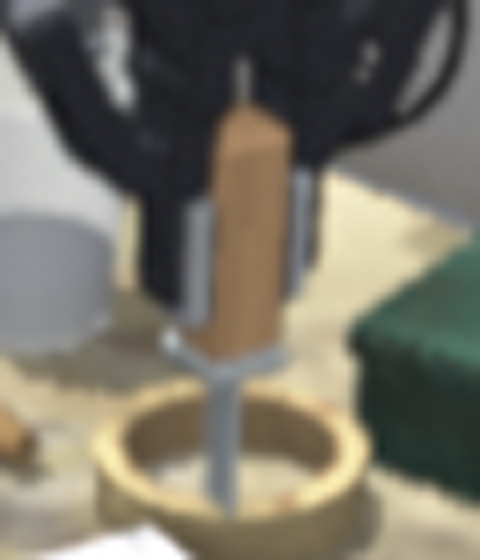

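The shoe is flush on the lining and the tool is still straight in the jaws. Returning to the holder.

```bash
python3 -c "
from h import *
plan([.4413,.2022,.20],np.radians(7.6),7)"
```

```text
err pos [-0.0856  0.3097 -0.0233] total tool shift [-0.163  -0.2769  0.0234] rv [-4.00e-04  2.00e-04 -3.95e-01] t 25.2
{"delta_pos":[-0.0233, -0.0396, 0.0033],"dr":[-0.0, 0.0, -0.056]},
{"delta_pos":[-0.021, -0.0408, 0.0034],"dr":[-0.0, 0.0, -0.056]},
{"delta_pos":[-0.0187, -0.0419, 0.0033],"dr":[-0.0, 0.0, -0.056]},
{"delta_pos":[-0.0164, -0.0429, 0.0034],"dr":[-0.0, 0.0, -0.056]},
{"delta_pos":[-0.0139, -0.0437, 0.0033],"dr":[-0.0, 0.0, -0.056]},
{"delta_pos":[-0.0114, -0.0444, 0.0034],"dr":[-0.0, 0.0, -0.056]},
{"delta_pos":[-0.009, -0.0451, 0.0033],"dr":[-0.0, 0.0, -0.056]},
```

Request:
{"op": "carry_out", "data": {"deltas": [{"delta_pos": [-0.0235,-0.0395,0],"dr": [0,0,-0.0565]},{"delta_pos": [-0.021,-0.041,0],"dr": [0,0,-0.0565]},{"delta_pos": [-0.0185,-0.042,0],"dr": [0,0,-0.0565]},{"delta_pos": [-0.0165,-0.043,0.003],"dr": [0,0,-0.0565]},{"delta_pos": [-0.014,-0.0435,0.007],"dr": [0,0,-0.0565]},{"delta_pos": [-0.0115,-0.0445,0.007],"dr": [0,0,-0.0565]},{"delta_pos": [-0.009,-0.045,0.007],"dr": [0,0,-0.056]},{"delta_pos": [0,0,0],"dr": [0,0,0]},{"delta_pos": [0,0,0],"dr": [0,0,0]}]}}

```text
time: 26.32
tool_pos: [0.4405, 0.202, 0.1995]
tcp_rot: [3.134, 0.21, 0.0]
wrist_force: [-0.2, 0.1, -1.0]
width: 0.258
```

```bash
python3 -c "
from h import *
st();plan([.4413,.2022,.133],np.radians(7.6),4)"
```

```text
t 26.32 pos [0.4405 0.202  0.1995] yaw 7.65 tilt [ 0.0001 -0.0005] F [-0.24  0.06 -1.03] w 0.258 q [ 0.38 -0.08  2.04 -0.    1.18  0.25]
err pos [ 0.0008  0.0002 -0.0665] total tool shift [ 0.0008 -0.0002  0.0665] rv [ 0.0005 -0.      0.0009] t 26.325
{"delta_pos":[0.0002, -0.0, 0.0166],"dr":[0.0, -0.0, 0.0]},
{"delta_pos":[0.0002, -0.0001, 0.0166],"dr":[0.0, -0.0, 0.0]},
{"delta_pos":[0.0002, -0.0, 0.0166],"dr":[0.0, -0.0, 0.0]},
{"delta_pos":[0.0002, -0.0001, 0.0167],"dr":[0.0, -0.0, 0.0]},
```

Request:
{"op": "carry_out", "data": {"deltas": [{"delta_pos": [0.0004,0,0.022],"dr": [0,0,0]},{"delta_pos": [0.0004,0,0.022],"dr": [0,0,0]},{"delta_pos": [0,0,0.016],"dr": [0,0,0]},{"delta_pos": [0,0,0.007],"dr": [0,0,0]},{"delta_pos": [0,0,0],"dr": [0,0,0]}]}}

```text
time: 26.95
tool_pos: [0.4414, 0.2013, 0.1322]
tcp_rot: [3.135, 0.206, -0.001]
wrist_force: [-0.4, 0.3, -1.3]
width: 0.253
```

```bash
python3 -c "
from h import *
st();shot('wrist','pics/w12.png');shot('scene','pics/scene12.png')
s=cv2.imread('pics/w12.png');cv2.imwrite('pics/w12z.png',cv2.resize(s[140:280,240:410],None,fx=4,fy=4,interpolation=cv2.INTER_CUBIC))
s=cv2.imread('pics/scene12.png');cv2.imwrite('pics/scene12z.png',cv2.resize(s[150:230,215:285],None,fx=8,fy=7,interpolation=cv2.INTER_CUBIC))
"
```

```text
t 26.95 pos [0.4414 0.2013 0.1322] yaw 7.52 tilt [-0.0006 -0.0003] F [-0.39  0.32 -1.32] w 0.253 q [ 0.38 -0.01  2.1  -0.    1.05  0.25]
```

View pics/w12z.png

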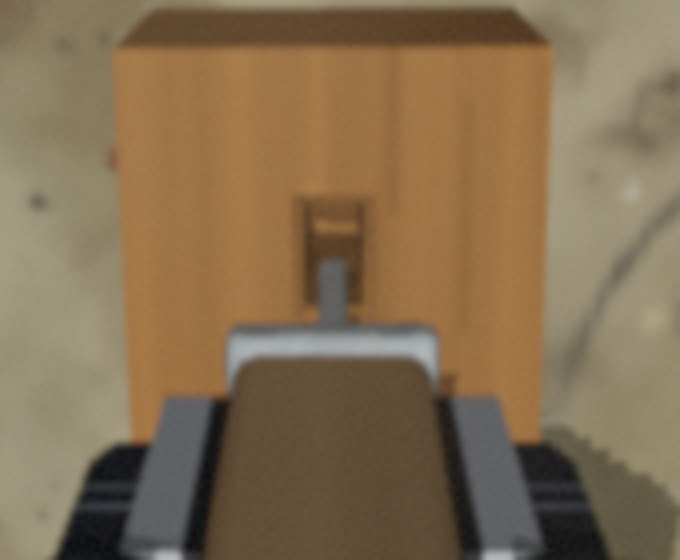

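View pics/scene12z.png

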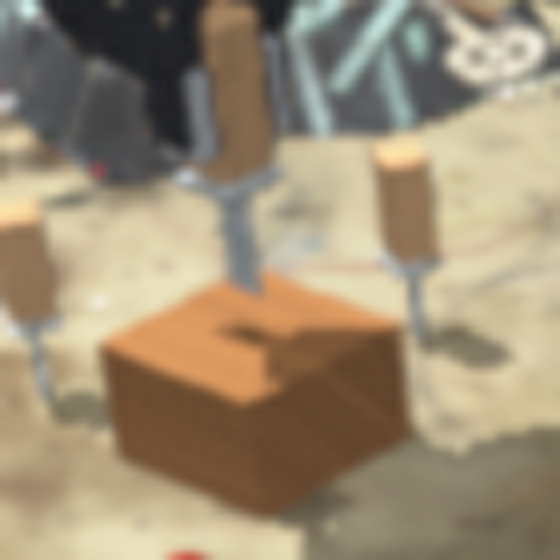

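Run:
```python
from h import *
np.set_printoptions(precision=4,suppress=True)
f='pics/w12.png'
z=lambda L:np.array(L)/4+[240-.375,140-.375]
s=bot.read_state();Rm=R.from_rotvec(s['tcp_rot']).as_matrix();P=s['tool_pos']
tl=lambda X:(X-P)@Rm
print('pocket',tl(onplane(f,z([(305,200),(363,200),(305,304),(361,304)]),.052)))
C=onplane(f,z([(115,46),(550,46)]),.052);print('holder',tl(C),tl(C).mean(0)+[0,.035,0])
print('tip',tl(onplane(f,z([(333,262)]),P[2]-.0625)))
```

```text
pocket [[-0.0055 -0.0104  0.0812]
 [ 0.004  -0.0104  0.0812]
 [-0.0055  0.0075  0.0812]
 [ 0.0038  0.0075  0.0812]]
holder [[-0.0355 -0.0356  0.0812]
 [ 0.0335 -0.0357  0.0813]] [-0.001  -0.0007  0.0812]
tip [[-0.0009 -0.0056  0.0625]]
```

Request:
{"op": "carry_out", "data": {"deltas": [{"delta_pos": [0,-0.0012,0],"dr": [0,0,0]},{"delta_pos": [0,0,0.015],"dr": [0,0,0]},{"delta_pos": [0,0,0.01],"dr": [0,0,0]},{"delta_pos": [0,0,0],"dr": [0,0,0]}]}}

```text
time: 27.55
tool_pos: [0.4398, 0.2024, 0.1057]
tcp_rot: [3.134, 0.207, -0.005]
wrist_force: [-0.4, -0.6, -1.5]
width: 0.264
```

Request:
{"op": "carry_out", "data": {"deltas": [{"delta_pos": [0,0,0.012],"dr": [0,0,0]},{"delta_pos": [0,0,0.012],"dr": [0,0,0]},{"delta_pos": [0,0,0.009],"dr": [0,0,0]},{"delta_pos": [0,0,0],"dr": [0,0,0]},{"delta_pos": [0,0,0],"dr": [0,0,0]}]}}

```text
time: 28.18
tool_pos: [0.4414, 0.203, 0.0746]
tcp_rot: [-3.135, -0.207, -0.0]
wrist_force: [-0.5, 0.4, 0.1]
width: 0.256
```

```bash
python3 -c "
from h import *
st()"
```

```text
t 28.18 pos [0.4414 0.203  0.0746] yaw 7.56 tilt [0.0002 0.0001] F [-0.47  0.4   0.06] w 0.256 q [0.38 0.06 2.15 0.   0.93 0.25]
```

Inside the pocket without contact, with about 5 mm to go.

Request:
{"op": "carry_out", "data": {"deltas": [{"delta_pos": [0,0,0.0025],"dr": [0,0,0]},{"delta_pos": [0,0,0.0015],"dr": [0,0,0]},{"delta_pos": [0,0,0.0005],"dr": [0,0,0]},{"delta_pos": [0,0,0],"dr": [0,0,0]}]}}

```text
time: 28.68
tool_pos: [0.4412, 0.2029, 0.07]
tcp_rot: [3.135, 0.207, 0.0]
wrist_force: [0.2, -0.1, -0.7]
width: 0.26
```

```bash
python3 -c "
from h import *
st()"
```

```text
t 28.68 pos [0.4412 0.2029 0.07  ] yaw 7.57 tilt [ 0. -0.] F [ 0.16 -0.09 -0.74] w 0.26 q [ 0.38  0.07  2.15 -0.    0.92  0.25]
```

Request:
{"op": "carry_out", "data": {"deltas": [{"delta_pos": [0,0,0.0005],"dr": [0,0,0]},{"delta_pos": [0,0,0.0005],"dr": [0,0,0]},{"delta_pos": [0,0,0],"dr": [0,0,0]}]}}

```text
time: 29.05
tool_pos: [0.4414, 0.203, 0.0695]
tcp_rot: [-3.135, -0.207, -0.0]
wrist_force: [-2.4, -1.2, 3.9]
width: 0.25
```

```bash
python3 -c "
from h import *
st();shot('scene','pics/scene13.png')
s=cv2.imread('pics/scene13.png');cv2.imwrite('pics/scene13z.png',cv2.resize(s[150:230,215:285],None,fx=8,fy=7,interpolation=cv2.INTER_CUBIC))"
```

```text
t 29.05 pos [0.4414 0.203  0.0695] yaw 7.56 tilt [0.0001 0.    ] F [-2.39 -1.23  3.93] w 0.25 q [ 0.38  0.07  2.15 -0.    0.92  0.25]
```

View pics/scene13z.png

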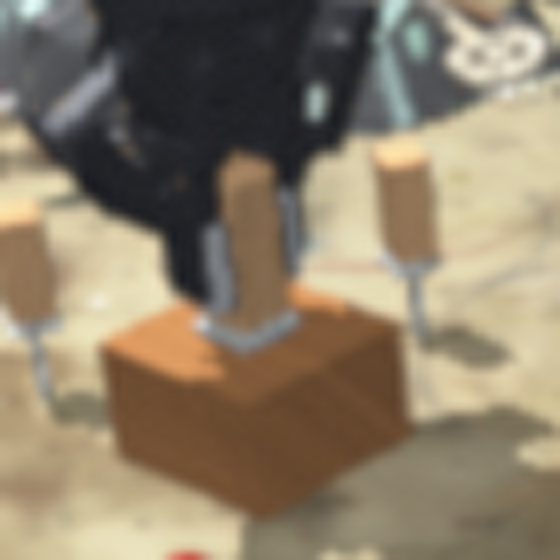

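Seated, with the collar on the holder and Fz at +3.9 N. Releasing and rising.

Request:
{"op": "carry_out", "data": {"deltas": [{"delta_pos": [0,0,0],"dr": [0,0,0]},{"delta_pos": [0,0,0],"dr": [0,0,0]},{"delta_pos": [0,0,0],"dr": [0,0,0]},{"delta_pos": [0,0,0],"dr": [0,0,0]},{"delta_pos": [0,0,0],"dr": [0,0,0]},{"delta_pos": [0,0,0],"dr": [0,0,0]}], "grip": 1}}

```text
time: 29.85
tool_pos: [0.4413, 0.2029, 0.069]
tcp_rot: [3.135, 0.207, 0.0]
wrist_force: [-0.1, -0.3, -1.2]
width: 0.998
```

Request:
{"op": "carry_out", "data": {"deltas": [{"delta_pos": [0,0,-0.01],"dr": [0,0,0]},{"delta_pos": [0,0,-0.02],"dr": [0,0,0]},{"delta_pos": [0,0,-0.04],"dr": [0,0,0]},{"delta_pos": [0,0,-0.05],"dr": [0,0,0]},{"delta_pos": [0,0,-0.05],"dr": [0,0,0]},{"delta_pos": [0,0,-0.03],"dr": [0,0,0]},{"delta_pos": [0,0,0],"dr": [0,0,0]},{"delta_pos": [0,0,0],"dr": [0,0,0]}]}}

```text
time: 30.85
tool_pos: [0.4407, 0.2027, 0.2683]
tcp_rot: [3.134, 0.207, -0.001]
wrist_force: [0.4, -0.3, -0.1]
width: 1.004
```

```bash
python3 -c "
from h import *
st();shot('scene','pics/scene14.png');shot('wrist','pics/w14.png');shot('top','pics/top14.png')
s=cv2.imread('pics/scene14.png');cv2.imwrite('pics/scene14z.png',cv2.resize(s[150:280,200:400],None,fx=4,fy=4,interpolation=cv2.INTER_CUBIC))"
```

```text
t 30.85 pos [0.4407 0.2027 0.2683] yaw 7.56 tilt [-0.0009 -0.0003] F [ 0.35 -0.29 -0.14] w 1.004 q [ 0.38 -0.12  1.95  0.    1.32  0.25]
```

View pics/scene14z.png

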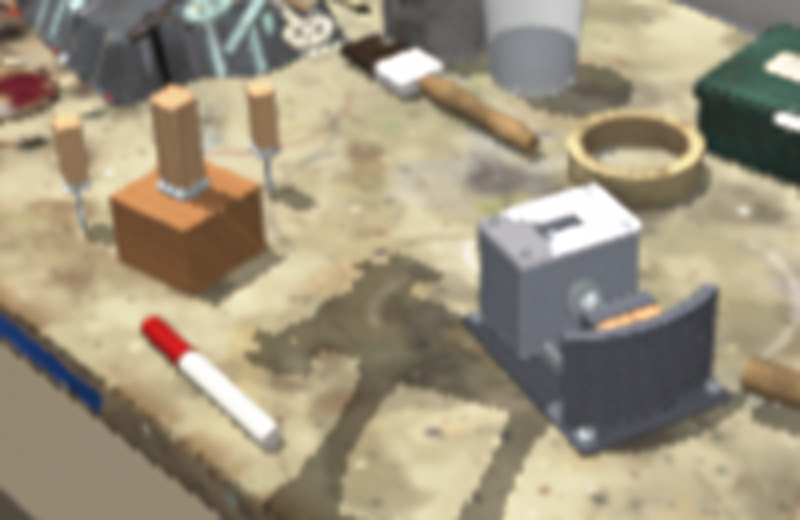

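View pics/w14.png

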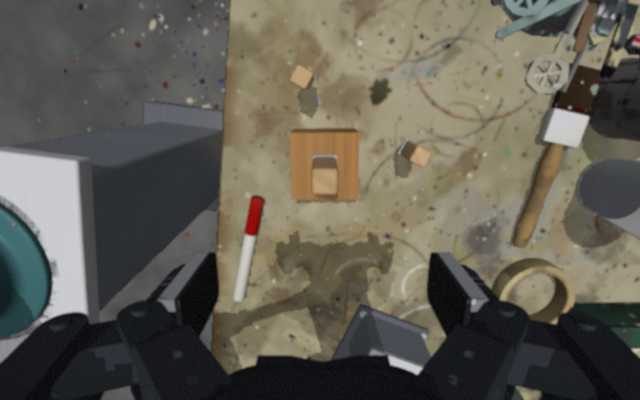

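The tool stands home in its holder, the shoe is on the lining, and the bystanders haven't moved. Handing in.

```bash
python3 -c "
from workcell import bot
print(bot.finish_job())"
```

```text
the job is handed in; nothing more can be done
None
```

The brake is adjusted: the shoe sits firmly on the lining and the tool is back in its holder. I handed the job in at about 31 s of the 67 s allowed.

- **Adjustment:** I put the blade through the slot and pushed the star wheel away from the robot, about three teeth of travel over four strokes. Turning it free took about 4 to 6 N. The push then rose steeply and I stopped at about 9.6 N, with the last three readings at 9.0, 9.7 and 10.0 N.
- **After lifting out:** a wrist picture showed the shoe flush on the lining. No gap showed in the final scene picture either.
- **Tool return:** I lowered it until the collar pressed on the holder at 3.9 N, then released and rose clear. The last pictures show it upright in the pocket, with the bystanders and both small look-alike tools in view and apparently unmoved.
- **Disagreements:** the three cameras placed the brake and holder up to about 7 mm apart. I aligned the blade from the wrist picture showing both tip and slot, and nothing jammed. The force readings carried noise of about 0.7 N.

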